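# Draw out the telescopic rack puller and hold it

### The job

Take the blue telescopic oven-rack puller out of the black tote, lay it in the green bench rest with its wide guard behind the two metal cheeks and its hook pointing out past them, and let go of it. Then push its orange lock button right down, grip the white head, pull it straight out past the first stop to the second stop, and finish while still holding it fully extended against its spring, with the handle still lying in the rest. Leave the other things where they are.

Things in the scene. Friction and masses are not known exactly. Their poses are not given: they have to be found in the camera images.
- puller_grip (a point): Grip point of the blue handle, a bar 180 x 28 (y) x 34 mm high; x runs towards the hook, z up. It is 80 mm ahead of the rear end, on the centre line, 24 mm above the underside, near the balance point. A grey guard 56 wide (y), 10 thick (x), flush underneath, is centred 43 mm ahead; the handle's front is 100 mm ahead. Shut puller: 266 mm, 0.3-0.42 kg. Starts flat in the tote.
- button_top (a point): Centre of the top of the orange lock button, 18 mm round, on top of the handle, 74 mm ahead of puller_grip; when up, its top is 44 mm above the handle's underside. Axes as puller_grip.
- lock_button (a joint): Lock button: 0 up, 0.008 m right down. Needs about 4 N, stays where it is pushed. While it is up a pawl keeps the telescope shut; pushed beyond about 0.005 it frees it.
- head_center (a point): Centre of the white pull head, a block 40 (x) x 24 (y) x 30 mm high on the telescope's end, 17 mm above the level of the handle's underside. Shut, it is 135 mm ahead of puller_grip and its rear is 15 mm clear of the handle; a thin steel hook reaches 33 mm beyond its front. Moves ahead by the sum of joints head and tube. Axes as puller_grip.
- head (a joint): Inner tube and head out of the outer tube: 0 shut, 0.045 m at its stop. Its spring pulls back with 2 to 3 N, so this section comes out first: the first stop.
- tube (a joint): Outer dark tube out of the handle: 0 shut, 0.045 m at its stop. Its spring pulls back with 4 to 6 N, so it comes out second: with both joints at 0.045 (head 90 mm out) the telescope is hard against the second stop. Let go, it springs shut.
- rest: Fixed green bench rest, origin on the table under it; x is the way the hook must point and the head is pulled, z up. Level bed 30 mm high: 76 wide from x = 5 to 66 mm, only 26 wide from x = -80 to 5 so that fingers can straddle it. From x = 22 to 66 two aluminium cheeks, 33 mm apart, reach 26 mm above the bed, flared at the top; the handle lies between them.
- rest_seat (a point): Point on top of the rest's bed, axes as the rest's. Well seated, the puller's grip point is 26 mm behind this point (-x) and 24 mm above it, axes parallel; the guard's front is then 8 mm behind the cheeks. When pulled, the puller slides ahead 8 mm until the guard bears on the cheeks.
- tote: Fixed black shallow tote, 310 mm (x) by 390 mm (y), 50 mm high, walls and floor 4 mm; origin at the centre of its underside.
- spatula: Bystander: spatula with a wooden handle, about 250 mm, lying in the tote; origin at its underside near the middle.
- scraper: Bystander: dough scraper, 195 mm, dark wood grip and steel blade, lying in the tote; origin at its underside near the middle.
- oil: Bystander: amber oil bottle, 60 mm diameter, 190 mm tall; origin at its underside.
- cup: Bystander: white plastic cup, 80 mm diameter, 50 mm tall; origin at its underside.
- bowl: Bystander: aluminium bowl, 150 mm diameter, 60 mm tall; origin at its underside.
- cutter: Bystander: copper ring cutter, 70 mm diameter, 45 mm tall; origin at its underside.
- salt: Bystander: clear jar with a green cap, 68 mm diameter, 100 mm tall; origin at its underside.
Not all that is in view belongs to the job. Leave any pink, purple or red look-alike of the rest alone.

How it is judged:
By the outcome, as a careful person would: the job done as asked, in the order asked, and still so for the second after the job is handed in, while the arm keeps its last pose, push and grip.
It also fails if it takes over 58 s, if anything falls off the work surface, if the arm or the gripper's body presses on something with over 40 N, if the wrist force passes 120 N, or if a joint passes its speed limit or range.

### The arm

A 6-joint arm with a two-finger parallel gripper is mounted at the origin on the work surface. World frame = base frame: x ahead of the robot, y to its left, z up, the work surface at z = 0. Lengths are in m, angles in rad, forces in N, time in s.
With the tool pointing down it reaches from about 0.35 to 0.975 m from the base axis. Payload 4.9 kg.
Tool frame: the origin (TCP) lies at the centre of the arm's flange, where the gripper is bolted on; the fingertips stand 173 mm ahead of it and the grasp point (between the pads) lies 155 mm ahead of it (ctrl.finger_overhang is the distance from the TCP to the fingertips, in m); z points along the fingers, y is the direction in which the jaws open and shut (so a half turn about z gives the same grasp; the last joint's range is limited). The gripper opens to 85 mm and grips with 20 to 120 N. Pads are 22 mm wide; open, the fingers measure 114 mm over their backs; the gripper's body (76 mm by 85 mm) begins 54 mm behind the grasp point. The pads swing forward as they close: fully open they stand 13 mm farther back than shut.
Start: joints at [-1.397, 0.053, 1.613, -0, 1.476, -0.119], TCP at [0.18, -0.598, 0.405] pointing down, gripper open.
Joint ranges: [-3.01, 3.01], [-1.01, 2.22], [0.06, 2.58], [-1.02, 4.17], [0.09, 2.62], [-3.14, 3.14]. Speed limits (rad/s): [2.57, 2.57, 3.14, 3.14, 3.14, 3.14].

### API

Orientations are given as a rotation vector (axis times angle).
In Python, from station import ctrl, eyes, spotter gives the robot as it stands.
- The arm moves only by the shell command python3 -m crank 'ROWS' [FORCE]. ROWS is JSON, a list of rows, each a list of 7 numbers: the turn, a rotation vector about the tool's x, y, z in rad, then the shift along the tool's x, y, z in mm, then the closure, from -1 (fully open) to 1 (shut). A call has 1 to 8 rows; each row shifts and turns the pose as measured when the row begins, along the tool's axes as they then stand; what a row does not reach is not made up. A row lasts 1/12 s, in which the tool goes at most 41.7 mm and 7.16 degrees, less where a joint would pass 70% of its speed; a pose out of reach is approached as far as the arm can. A call is refused whole if a number of a shift passes 41.7 or a number of a turn 0.125, either way. A call with a gripper value outside its range is refused whole. The fingers move at their own pace and stop on an object; FORCE is the grip in N (left out, the last holds). Time passes only in rows, so rows that do not move let the fingers close. It gives the time, the measured TCP pose, the force and the opening at its end, in the units of the state.
- ctrl.get_obs(): the state, without advancing time (a new reading comes with each control period).
- eyes.get_image(name): name is "scene" or "side" or "wrist"; returns a dict with "image" (480x640x3 uint8, red, green, blue), "vertical_fov" (degrees; the focal length in pixels is half the picture's height over the tangent of half this angle, whatever the lens; pixels are square), "cx", "cy" (the principal point, pixels), "rvec" (rotation vector, rad) and "tvec" (3), from world to camera coordinates, as OpenCV has them; the wrist camera has in their place "mount" (4x4, takes a point from camera to tool coordinates, whose origin is the TCP and whose axes are the flange's). Camera axes: x right, y down, z forward; pixel columns grow to the right and rows downward; lengths in m; the calibration is good to about 2 mm. A picture is of the moment at which its call begins: read the wrist's pose just before it. There is no depth.
- ctrl.finish_job(): hands the job in, once; it reports no verdict.
Trained networks look in a picture, given as the dict that the camera call returned (one of the last four; its "shot" number tells which), for a name from the list of things; names that differ only in an ending like _2 or _b are one class to them, and where a whole thing is asked for, a point or a joint stands for the part that bears it (a point fixed in the world has none). Each returns a list of dicts, best first, with "confidence" (0 to 1); they miss things now and then, are a little off and sometimes report something else, mostly with a low value. They report only what shows in the picture. A call takes as long as a camera call. They do not tell look-alikes from the thing itself.
- spotter.look_for(query, picture): "centre" ([x, y, z] in m, in world coordinates, good to about 4 mm: the middle of the surface that is visible of it).
- spotter.outline_of(query, picture): "region" (480x640 bool, what is visible of it).
- spotter.mark_of(query, picture): "centre" ([x, y, z] in m, in world coordinates, good to about 4 mm: a listed point, or the origin of a listed thing).
The state is a dict: "t": time; "q": joint angles; "dq": joint speeds; "effort": joint torques, N m; "tool_pos": TCP position; "tool_rot": TCP orientation; "contact_force": force on the tool from outside, world axes, zero at the start; "wrist_torque": the same for the moment, N m; "opening": finger opening in m.
Only numpy, scipy, OpenCV 4.12 (cv2) and the standard library are available. Lean on these libraries where they do the work, as an engineer would, in place of code of your own. Each camera call takes 0.05 s, during which the arm holds its last target.

## Working session

There is one attempt and no reset: what is moved stays moved. The work goes in short steps, Python scripts to look and compute and a shell command to move; the robot and the scene stay as the last step left them, time stands still between calls to the robot, and variables do not carry over. Pictures are saved under pics/ and viewed, and the job is handed in when it is done.

```bash
ls; mkdir -p pics
python3 - <<'E'
from station import ctrl, eyes, spotter
import cv2
print(ctrl.get_obs())
for n in ("scene","side","wrist"):
    p=eyes.get_image(n); cv2.imwrite(f"pics/{n}0.png",p["image"][:,:,::-1])
    print(n,{k:v for k,v in p.items() if k!="image"})
E
```

```text
pics
{'t': 0.0, 'q': array([-1.39700540e+00,  5.33434737e-02,  1.61427051e+00,  3.32307891e-05,
        1.47599275e+00, -1.18959110e-01]), 'dq': array([-0.00051393,  0.00041093, -0.00024813, -0.00030532,  0.00064433,
        0.0003949 ]), 'effort': array([-7.44645058e-04, -3.93681514e+01, -3.70180035e+01, -1.38186451e-04,
        7.00630015e-03, -5.98012520e-06]), 'tool_pos': array([ 0.18034881, -0.59813865,  0.40348499]), 'tool_rot': array([-3.10600541e+00, -4.57911620e-01,  3.47631835e-05]), 'contact_force': array([0.10886616, 0.35109947, 0.36557676]), 'wrist_torque': array([ 0.02241368, -0.04534127, -0.01322152]), 'opening': 0.08557373384340342}
scene {'vertical_fov': 42.480430757411256, 'cx': 312.3038067748103, 'cy': 226.8431231494494, 'rvec': array([ 1.85698414,  1.73276536, -0.66487493]), 'tvec': array([ 0.03299421, -0.35835815,  1.86202876]), 'shot': 1}
side {'vertical_fov': 54.81518397700171, 'cx': 321.9712622902458, 'cy': 235.51394002610846, 'rvec': array([ 0.31873976, -2.88141406,  1.04775267]), 'tvec': array([0.49277313, 0.18311623, 1.17663486]), 'shot': 2}
wrist {'vertical_fov': 63.174867662058965, 'cx': 317.49907897446127, 'cy': 233.96399453174737, 'mount': array([[ 1.26364574e-03, -9.57867706e-01, -2.87207000e-01,
         7.27294114e-02],
       [ 9.99998434e-01,  8.54629225e-04,  1.54948183e-03,
         1.11855416e-04],
       [-1.23874311e-03, -2.87208509e-01,  9.57867286e-01,
         2.97831622e-02],
       [ 0.00000000e+00,  0.00000000e+00,  0.00000000e+00,
         1.00000000e+00]]), 'shot': 3}
```

View pics/scene0.png

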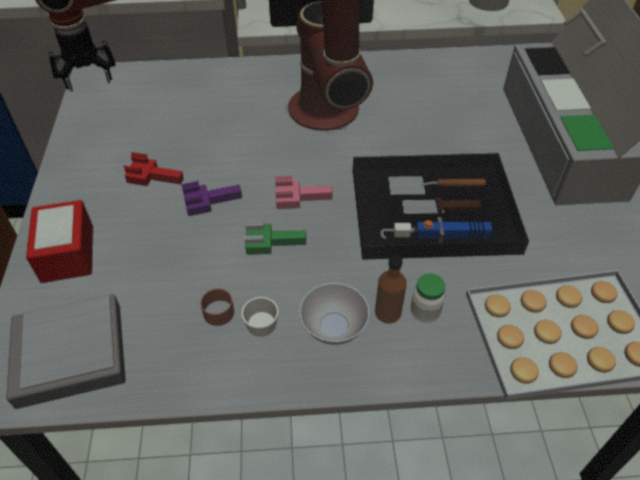

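View pics/side0.png

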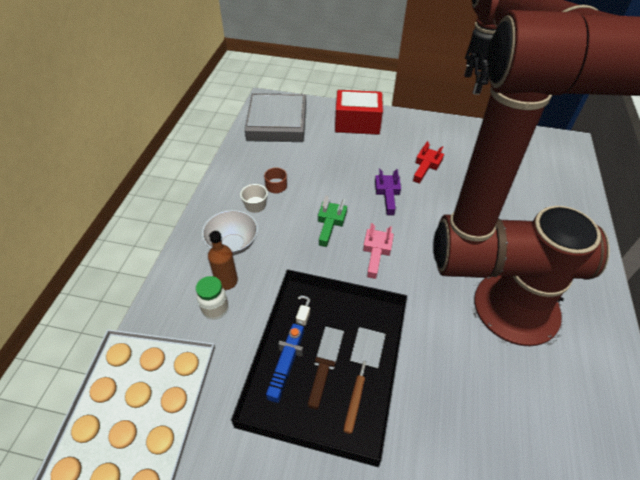

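View pics/wrist0.png

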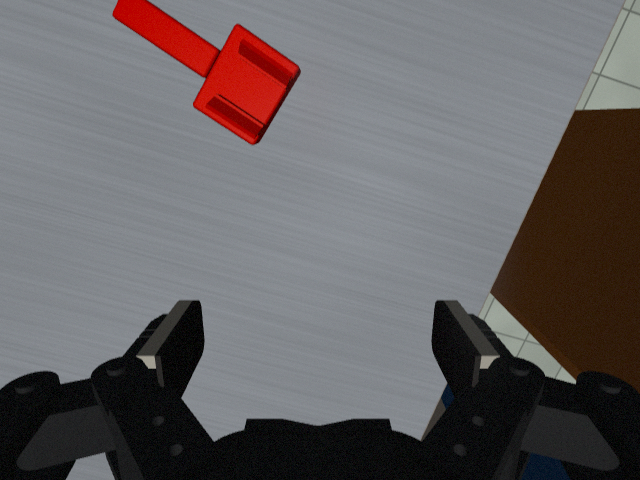

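The scene view shows four rests: red (152,170), purple (210,196), pink (303,191) and green (275,237). Only the green one, with grey aluminium cheeks, fits the description. The blue puller lies in the tote at (440,229), with its hook to the left and orange button at (428,225). Next I'll confirm with crops and measure.

```bash
cat > h.py <<'E'
from station import ctrl, eyes, spotter
import cv2, numpy as np
from scipy.spatial.transform import Rotation as R
def cam(p,obs=None):
    f=240/np.tan(np.radians(p["vertical_fov"])/2)
    K=np.array([[f,0,p["cx"]],[0,f,p["cy"]],[0,0,1]])
    if "rvec" in p:
        Rm=cv2.Rodrigues(p["rvec"])[0]; t=np.array(p["tvec"])
    else:
        T=np.eye(4);T[:3,:3]=R.from_rotvec(obs["tool_rot"]).as_matrix();T[:3,3]=obs["tool_pos"]
        Ti=np.linalg.inv(T@p["mount"]);Rm=Ti[:3,:3];t=Ti[:3,3]
    return K,Rm,t
def pix2z(c,uv,z):
    K,Rm,t=c; o=-Rm.T@t; d=Rm.T@np.linalg.inv(K)@np.array([uv[0],uv[1],1.])
    return o+d*(z-o[2])/d[2]
def proj(c,X):
    K,Rm,t=c; v=K@(Rm@np.array(X)+t); return v[:2]/v[2]
E
python3 - <<'E'
from h import *
crops={"scene":(230,150,520,265),"side":(230,180,400,420)}
for n in ("scene","side"):
    p=eyes.get_image(n); c=cam(p)
    a,b,x,y=crops[n]; im=cv2.resize(p["image"][b:y,a:x],None,fx=2.4,fy=2.4,interpolation=cv2.INTER_CUBIC)
    cv2.imwrite(f"pics/{n}1.png",im[:,:,::-1])
    for q in ("puller_grip","button_top","head_center","rest_seat","rest","tote"):
        for r in spotter.mark_of(q,p): print(n,q,np.round(r["centre"],4),round(r["confidence"],2),np.round(proj(c,r["centre"])))
print(ctrl.get_obs()["t"])
E
```

```text
scene puller_grip [0.5315 0.2903 0.0227] 0.79 [459. 230.]
scene button_top [0.5306 0.2875 0.0258] 0.73 [458. 229.]
scene button_top [0.5235 0.2127 0.0517] 0.59 [428. 222.]
scene head_center [0.5223 0.1495 0.0182] 0.74 [401. 232.]
scene head_center [0.3588 0.2751 0.0042] 0.67 [438. 186.]
scene head_center [4.422e-01 2.470e-01 4.000e-04] 0.61 [433. 211.]
scene head_center [ 0.5192 -0.1617  0.006 ] 0.24 [274. 241.]
scene rest_seat [ 0.265  -0.4769  0.0299] 0.86 [153. 169.]
scene rest_seat [ 0.3664 -0.3159  0.0316] 0.76 [212. 193.]
scene rest_seat [ 0.3719 -0.0815  0.0322] 0.62 [303. 189.]
scene rest_seat [ 0.5168 -0.1637  0.029 ] 0.61 [272. 234.]
scene rest_seat [0.5314 0.2886 0.0235] 0.43 [458. 230.]
scene rest [ 0.3635 -0.3216  0.0028] 0.88 [211. 200.]
scene rest [ 0.5182 -0.1605  0.0023] 0.81 [274. 242.]
scene rest [ 0.2669 -0.478   0.002 ] 0.79 [154. 177.]
scene rest [ 3.717e-01 -8.880e-02 -1.000e-04] 0.76 [300. 198.]
scene tote [ 0.4435  0.2489 -0.0039] 0.88 [434. 212.]
side puller_grip [0.5294 0.2887 0.0252] 0.86 [284. 365.]
side button_top [0.5236 0.2157 0.0531] 0.4 [294. 331.]
side head_center [0.5181 0.1533 0.0175] 0.74 [303. 316.]
side head_center [0.4365 0.2446 0.0019] 0.29 [328. 360.]
side rest_seat [ 0.3633 -0.3178  0.0273] 0.77 [390. 191.]
side rest_seat [ 0.2646 -0.4731  0.0347] 0.73 [427. 161.]
side rest_seat [ 0.5176 -0.1571  0.035 ] 0.72 [329. 219.]
side rest_seat [ 0.3744 -0.0852  0.0309] 0.72 [376. 248.]
side rest [ 0.3716 -0.3203  0.0045] 0.84 [386. 195.]
side rest [ 0.521  -0.1639 -0.002 ] 0.71 [328. 226.]
side rest [ 0.2639 -0.4767  0.0007] 0.64 [425. 168.]
side rest [ 0.3735 -0.086  -0.002 ] 0.59 [375. 256.]
side tote [ 0.4397  0.2437 -0.0008] 0.71 [327. 360.]
side tote [0.5166 0.152  0.0192] 0.52 [304. 315.]
0.85
```

View pics/scene1.png

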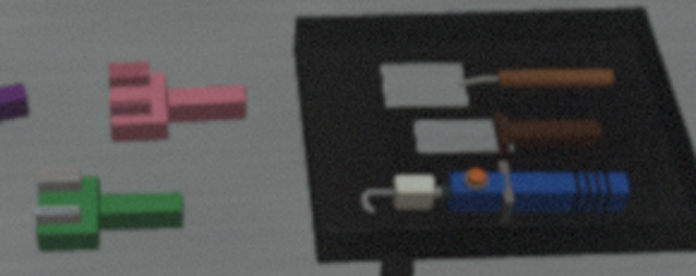

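View pics/side1.png

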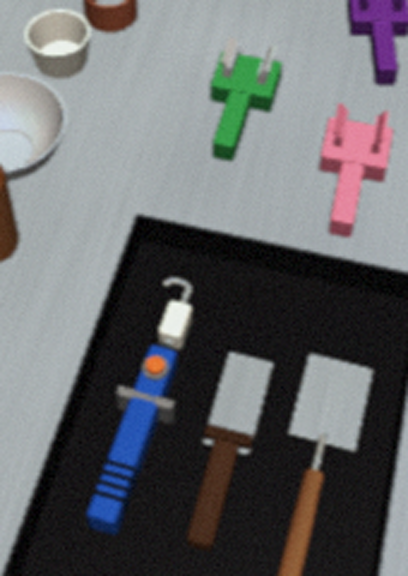

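Crops confirm it: only the green rest at scene (275,237) has bare aluminium cheeks, while the pink one's cheeks are painted. I'll turn the tool first, then fly over the rest to measure it.

```bash
python3 -m crank '[[0,0,-0.12,0,0,0,-1],[0,0,-0.12,0,0,0,-1],[0,0,-0.12,0,0,0,-1],[0,0,-0.12,0,0,0,-1],[0,0,-0.12,0,0,0,-1],[0,0,-0.12,0,0,0,-1],[0,0,-0.12,0,0,0,-1],[0,0,-0.12,0,0,0,-1]]'
cat >> h.py <<'E'
def rel(target, xdir=None):
    """print shift in tool axes (mm) and turn needed about tool z"""
    o=ctrl.get_obs(); Rm=R.from_rotvec(o["tool_rot"]).as_matrix()
    print("t",round(o["t"],2),"pos",np.round(o["tool_pos"],4),"opening",round(o["opening"],4),"F",np.round(o["contact_force"],1))
    print("toolx yaw",round(np.degrees(np.arctan2(Rm[1,0],Rm[0,0])),2),"tilt z",np.round(Rm[:,2],4))
    print("shift mm",np.round(Rm.T@(np.array(target)-o["tool_pos"])*1000,1))
    if xdir is not None:
        a=np.radians(xdir); D=np.array([[np.cos(a),np.sin(a),0],[np.sin(a),-np.cos(a),0],[0,0,-1]]).T
        D=np.column_stack([[np.cos(a),np.sin(a),0],[np.sin(a),-np.cos(a),0],[0,0,-1]])
        print("turn",np.round(R.from_matrix(Rm.T@D).as_rotvec(),4))
E
python3 - <<'E'
from h import *
rel([0.52,-0.21,0.40],86)
print(ctrl.get_obs()["q"])
E
```

```text
t: 1.52
tool_pos: [0.1804, -0.5984, 0.4048]
tool_rot: [2.509, 1.89, -0.0]
contact_force: [0.9, -0.0, -0.4]
opening: 0.0857
t 1.52 pos [ 0.1804 -0.5984  0.4048] opening 0.0857 F [ 0.9 -0.  -0.4]
toolx yaw 73.96 tilt z [ 0.e+00 -2.e-04 -1.e+00]
shift mm [467.1 219.1   4.8]
turn [ 1.000e-04  2.000e-04 -2.101e-01]
[-1.39699143e+00  5.26000228e-02  1.61280187e+00  1.48542555e-05
  1.47600327e+00 -1.11711600e+00]
```

```bash
python3 -m crank '[[0,0,0,36,17,0,-1],[0,0,0,36,17,0,-1],[0,0,0,36,17,0,-1],[0,0,0,36,17,0,-1],[0,0,0,36,17,0,-1],[0,0,0,36,17,0,-1],[0,0,0,36,17,0,-1],[0,0,0,36,17,0,-1]]'
python3 - <<'E'
from h import *
rel([0.52,-0.21,0.40],86)
E
```

```text
t: 2.18
tool_pos: [0.3928, -0.3548, 0.4044]
tool_rot: [2.516, 1.876, -0.004]
contact_force: [0.6, -0.7, -0.2]
opening: 0.0848
t 2.18 pos [ 0.3928 -0.3548  0.4044] opening 0.0848 F [ 0.6 -0.7 -0.2]
toolx yaw 73.41 tilt z [ 2.0e-04 -4.1e-03 -1.0e+00]
shift mm [175.1  80.6   3.8]
turn [ 0.0009  0.004  -0.2197]
```

```bash
python3 -m crank '[[0,0,0,36,17,0,-1],[0,0,0,36,17,0,-1],[0,0,0,36,17,0,-1],[0,0,0,36,17,0,-1],[0,0,0,20,8,0,-1],[0,0,-0.11,0,0,0,-1],[0,0,-0.11,0,0,0,-1],[0,0,0,0,0,0,-1]]'
python3 - <<'E'
from h import *
rel([0.52,-0.21,0.40],86)
o=ctrl.get_obs(); p=eyes.get_image("wrist"); c=cam(p,o)
cv2.imwrite("pics/wrist2.png",p["image"][:,:,::-1]); 
np.savez("w2.npz",K=c[0],R=c[1],t=c[2])
for q in ("rest","rest_seat"):
    for r in spotter.mark_of(q,p): print(q,np.round(r["centre"],4),round(r["confidence"],2),np.round(proj(c,r["centre"])))
E
```

```text
t: 2.85
tool_pos: [0.5211, -0.2033, 0.4057]
tool_rot: [2.269, 2.162, 0.001]
contact_force: [0.3, 0.7, -0.2]
opening: 0.0849
t 2.85 pos [ 0.5211 -0.2033  0.4057] opening 0.0849 F [ 0.3  0.7 -0.2]
toolx yaw 87.22 tilt z [ 0.0056 -0.0047 -1.    ]
shift mm [-6.7 -0.8  5.7]
turn [0.0059 0.0044 0.0214]
rest [ 0.3693 -0.3219 -0.0014] 0.74 [179. 308.]
rest [ 0.3717 -0.0819  0.0045] 0.73 [138.  65.]
rest [ 0.5209 -0.1629  0.0022] 0.68 [313. 151.]
rest_seat [ 0.3698 -0.3213  0.0273] 0.97 [170. 322.]
rest_seat [ 0.2705 -0.4741  0.0306] 0.92 [101. 450.]
rest_seat [ 0.3721 -0.0839  0.0266] 0.82 [128.  64.]
```

View pics/wrist2.png

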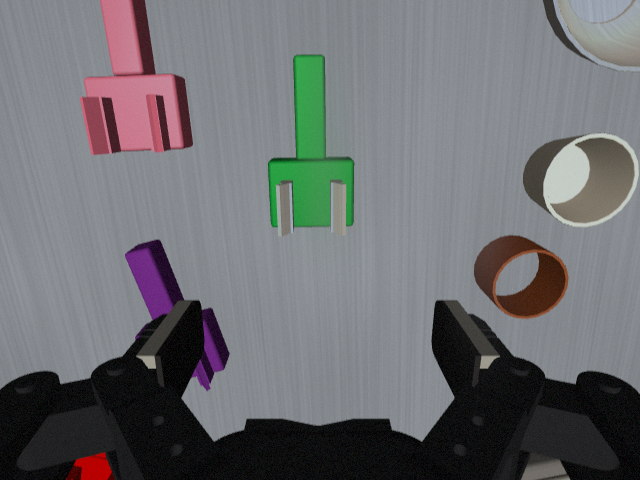

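The wrist view shows the green rest at (313,150): narrow end at row 55, shoulder at row 158, cheeks at (285,208) and (339,208). I'll measure its axis.

Run:
```python
from h import *
d=np.load("w2.npz"); c=(d["K"],d["R"],d["t"])
im=cv2.imread("pics/wrist2.png"); g=im.astype(int)
m=(g[:,:,1]>g[:,:,2]+50)&(g[:,:,1]>g[:,:,0]+30)
print(np.unique((g[:,:,1][m]//10)*10,return_counts=True))
# map to world z=.03 rectified 1px=0.5mm
for row in (62,70,90,110,130,150,165,175,200,220):
    xs=np.where(m[row])[0]; xs=xs[(xs>250)&(xs<370)]
    a=pix2z(c,(xs[0]-.5,row),.03);b=pix2z(c,(xs[-1]+.5,row),.03); print(row,xs[0],xs[-1],np.round((a+b)/2,4)[:2],round(np.linalg.norm(a-b)*1000,1), g[row,xs[0]+1],g[row,xs[-1]-1])
for col in (300,309,320):
    ys=np.where(m[:,col])[0]; print(col,ys[0],ys[-1],np.round(pix2z(c,(col,ys[0]-.5),.03),4),np.round(pix2z(c,(col,ys[-1]+.5),.03),4))
for col in (275,345):
    ys=np.where(m[:,col])[0]; ys=ys[ys<250]; print(col,ys[0],np.round(pix2z(c,(col,ys[0]-.5),.03),4),ys[-1],np.round(pix2z(c,(col,ys[-1]+.5),.03),4))
big=cv2.resize(im[45:245,250:370],None,fx=3,fy=3,interpolation=cv2.INTER_CUBIC); cv2.imwrite("pics/rest_big.png",big)
```

```text
(array([ 50,  60,  70,  80,  90, 100, 110, 120, 130, 140, 150, 160, 170]), array([   7,    8,   13,   26,   54,   94,  202,  248,  338, 1182, 3818,
       1127,    5]))
62 294 323 [ 0.5211 -0.0894] 24.5 [ 58 141  35] [ 66 130  50]
70 294 323 [ 0.5208 -0.0954] 24.6 [ 55 137  35] [ 69 135  51]
90 295 323 [ 0.5204 -0.1108] 24.1 [ 61 144  41] [ 75 144  56]
110 295 324 [ 0.5199 -0.1267] 25.3 [ 51 129  27] [ 74 132  59]
130 296 324 [ 0.5195 -0.143 ] 24.8 [ 59 139  38] [ 74 134  59]
150 296 324 [ 0.5186 -0.1598] 25.2 [ 54 128  32] [ 71 133  54]
165 268 353 [ 0.5184 -0.1727] 75.5 [ 51 135  25] [ 55 121  34]
175 269 353 [ 0.5184 -0.1815] 75.2 [ 55 143  28] [ 54 117  36]
200 270 352 [ 0.5172 -0.204 ] 74.8 [ 49 137  20] [ 57 132  34]
220 271 352 [ 0.5167 -0.2226] 75.1 [ 48 131  11] [ 55 126  32]
300 55 226 [ 0.5145 -0.0834  0.03  ] [ 0.5058 -0.2283  0.03  ]
309 55 225 [ 0.5218 -0.0838  0.03  ] [ 0.5141 -0.2278  0.03  ]
320 55 225 [ 0.5307 -0.0842  0.03  ] [ 0.5242 -0.2282  0.03  ]
275 159 [ 0.4877 -0.1656  0.03  ] 226 [ 0.4828 -0.2272  0.03  ]
345 160 [ 0.5488 -0.1694  0.03  ] 183 [ 0.5482 -0.1905  0.03  ]
```

View pics/rest_big.png

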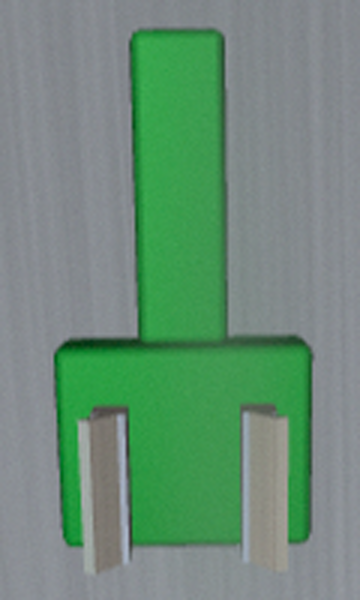

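```bash
python3 -m crank '[[0.003,0.002,0,40,0,0,-1],[0.003,0.002,0,40,0,0,-1],[0,0,0,40,0,0,-1],[0,0,0,40,0,0,-1],[0,0,0,40,0,0,-1],[0,0,0,40,0,0,-0.5],[0,0,0,40,0,0,-0.5],[0,0,0,40,0,0,-0.5]]'
python3 -m crank '[[0,0,0,40,0,0,-0.5],[0,0,0,40,0,0,-0.5],[0,0,0,20,0,0,-0.5],[0,0,0,0,0,0,-0.5]]'
python3 - <<'E'
from h import *
rel([0.5305,0.2895,0.183],86)
o=ctrl.get_obs(); p=eyes.get_image("wrist"); c=cam(p,o)
cv2.imwrite("pics/wrist3.png",p["image"][:,:,::-1]); 
np.savez("w3.npz",K=c[0],R=c[1],t=c[2])
for q in ("puller_grip","button_top","head_center"):
    for r in spotter.mark_of(q,p): print(q,np.round(r["centre"],4),round(r["confidence"],2),np.round(proj(c,r["centre"])))
im=p["image"].astype(int)
m=(im[:,:,2]>im[:,:,0]+50)&(im[:,:,2]>im[:,:,1]+30)
m=cv2.morphologyEx(m.astype(np.uint8),cv2.MORPH_OPEN,np.ones((3,3)))
ys,xs=np.nonzero(m); P=np.array([pix2z(c,(x,y),.038)[:2] for x,y in zip(xs,ys)])
k=(P[:,0]>.46)&(P[:,0]<.6);P=P[k]
r=cv2.minAreaRect((P*1000).astype(np.float32)); print(r, np.round(cv2.boxPoints(r)))
E
```

```text
t: 3.67
tool_pos: [0.5425, 0.1146, 0.4057]
tool_rot: [2.324, 2.106, -0.001]
contact_force: [1.3, 1.1, 0.5]
opening: 0.0642
t: 4.0
tool_pos: [0.552, 0.2226, 0.4058]
tool_rot: [2.33, 2.1, 0.003]
contact_force: [0.3, -1.1, -0.4]
opening: 0.0642
t 4.0 pos [0.552  0.2226 0.4058] opening 0.0642 F [ 0.3 -1.1 -0.4]
toolx yaw 84.04 tilt z [ 0.005  -0.0023 -1.    ]
shift mm [ 64.8 -29.4 222.5]
turn [ 0.0051  0.0019 -0.0341]
puller_grip [0.5325 0.2898 0.0263] 0.59 [285. 125.]
button_top [0.5239 0.2125 0.0427] 0.92 [285. 217.]
head_center [0.5164 0.1467 0.0211] 0.88 [288. 277.]
((529.6520385742188, 276.5354919433594), (178.7325897216797, 28.421985626220703), 85.90250396728516) [[509. 188.]
 [537. 186.]
 [550. 365.]
 [522. 367.]]
```

View pics/wrist3.png

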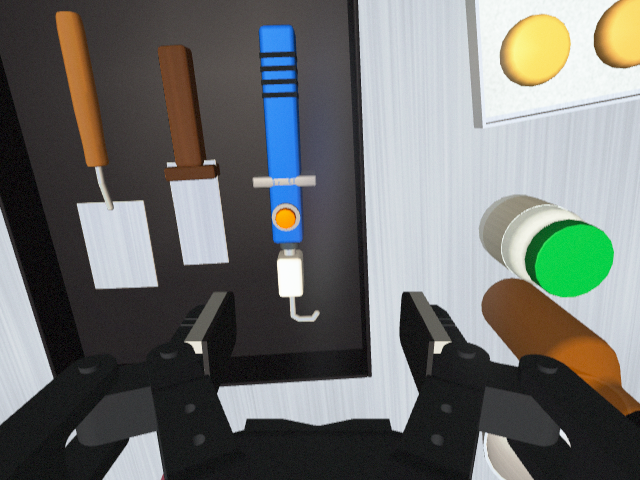

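The wrist view shows the puller with handle from (278,28) to (287,242), guard at row 181, button at (286,217) and hook at (305,318). Nothing stands in the way of the fingers. The fitted axis gives grip (0.5304, 0.2865) at 85.9°.

```bash
python3 -m crank '[[0.005,0.002,-0.033,31,-14,0,-0.5],[0,0,0,31,-14,0,-0.5],[0,0,0,0,0,0,-0.5]]'
python3 - <<'E'
from h import *
rel([0.5304,0.2865,0.183],85.9)
E
```

```text
t: 4.45
tool_pos: [0.5314, 0.2778, 0.4058]
tool_rot: [2.314, 2.121, -0.002]
contact_force: [-0.3, -0.3, 0.2]
opening: 0.0642
t 4.45 pos [0.5314 0.2778 0.4058] opening 0.0642 F [-0.3 -0.3  0.2]
toolx yaw 85.01 tilt z [ 6.0e-04 -2.6e-03 -1.0e+00]
shift mm [  9.1  -1.9 222.7]
turn [ 0.0008  0.0025 -0.0155]
```

```bash
python3 -m crank '[[0.001,0.003,-0.016,9,-2,35,-0.5],[0,0,0,0,0,40,-0.5],[0,0,0,0,0,40,-0.5],[0,0,0,0,0,40,-0.5],[0,0,0,0,0,30,-0.5],[0,0,0,0,0,0,-0.5]]'
python3 - <<'E'
from h import *
rel([0.5304,0.2865,0.183],85.9)
o=ctrl.get_obs(); p=eyes.get_image("wrist"); cv2.imwrite("pics/wrist4.png",p["image"][:,:,::-1])
E
```

```text
t: 4.95
tool_pos: [0.5356, 0.2786, 0.2223]
tool_rot: [2.307, 2.121, 0.021]
contact_force: [-0.6, -0.4, -1.1]
opening: 0.0641
t 4.95 pos [0.5356 0.2786 0.2223] opening 0.0641 F [-0.6 -0.4 -1.1]
toolx yaw 85.19 tilt z [ 0.0155  0.003  -0.9999]
shift mm [ 7.3 -6.5 39.2]
turn [ 0.0153 -0.0042 -0.0124]
```

View pics/wrist4.png

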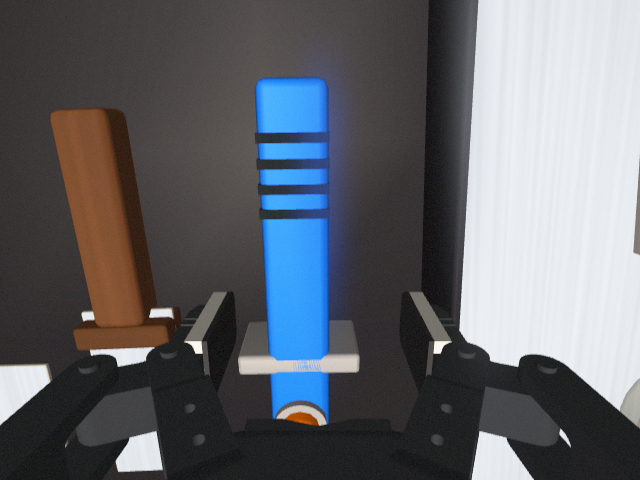

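```bash
python3 -m crank '[[0.015,-0.004,-0.012,7,-6.5,5,-0.5],[0,0,0,0,0,0,-0.5]]'
python3 - <<'E'
from h import *
rel([0.5304,0.2865,0.183],85.9)
E
```

```text
t: 5.17
tool_pos: [0.5323, 0.285, 0.2232]
tool_rot: [2.302, 2.135, 0.009]
contact_force: [-0.3, 0.1, -0.3]
opening: 0.0638
t 5.17 pos [0.5323 0.285  0.2232] opening 0.0638 F [-0.3  0.1 -0.3]
toolx yaw 85.69 tilt z [ 0.0056  0.0022 -1.    ]
shift mm [ 1.2 -2.2 40.2]
turn [ 0.0054 -0.0026 -0.0036]
```

```bash
python3 -m crank '[[0.005,-0.003,-0.003,1,-2,20,-0.5],[0,0,0,0,0,20,-0.5],[0,0,0,0,0,0,-0.5]]'
python3 - <<'E'
from h import *
rel([0.5304,0.2865,0.183],85.9)
E
```

```text
t: 5.42
tool_pos: [0.5348, 0.2876, 0.1928]
tool_rot: [2.295, 2.135, 0.024]
contact_force: [-0.4, -0.1, -0.5]
opening: 0.0636
t 5.42 pos [0.5348 0.2876 0.1928] opening 0.0636 F [-0.4 -0.1 -0.5]
toolx yaw 85.87 tilt z [ 0.0163  0.0054 -0.9999]
shift mm [-1.5 -4.4  9.7]
turn [ 0.0158 -0.0065 -0.0006]
```

```bash
python3 -m crank '[[0.016,-0.006,0,-1.5,-4.5,10,-0.5],[0.006,-0.003,0,0,-1,3,-0.5],[0,0,0,0,0,0,-0.5]]'
python3 - <<'E'
from h import *
rel([0.5304,0.2865,0.183],85.9)
E
```

```text
t: 5.67
tool_pos: [0.5316, 0.2876, 0.1858]
tool_rot: [-2.3, -2.14, -0.002]
contact_force: [0.1, -0.1, 0.4]
opening: 0.0638
t 5.67 pos [0.5316 0.2876 0.1858] opening 0.0638 F [ 0.1 -0.1  0.4]
toolx yaw 85.88 tilt z [ 9.e-04  8.e-04 -1.e+00]
shift mm [-1.2 -1.1  2.8]
turn [ 0.0008 -0.0009 -0.0003]
```

Good. Close on the handle.

```bash
python3 -m crank '[[0,0,0,-1,-1,3,-0.5],[0,0,0,0,0,0,1],[0,0,0,0,0,0,1],[0,0,0,0,0,0,1],[0,0,0,0,0,0,1],[0,0,0,0,0,0,1],[0,0,0,0,0,0,1],[0,0,0,0,0,0,1]]' 50
python3 - <<'E'
from h import *
rel([0.5304,0.2865,0.183],85.9)
E
```

```text
t: 6.33
tool_pos: [0.5314, 0.2873, 0.1862]
tool_rot: [2.299, 2.139, 0.009]
contact_force: [0.3, -0.3, 0.3]
opening: 0.0273
t 6.33 pos [0.5314 0.2873 0.1862] opening 0.0273 F [ 0.3 -0.3  0.3]
toolx yaw 85.89 tilt z [ 0.0052  0.003  -1.    ]
shift mm [-0.8 -1.   3.2]
turn [ 0.0049 -0.0034 -0.0002]
```

```bash
python3 -m crank '[[0,0,0,0,0,-20,1],[0,0,0,0,0,-35,1],[0,0,0,0,0,-35,1],[0,0,0,0,0,-30,1],[0,0,0,0,0,0,1],[0,0,0,0,0,0,1]]'
python3 - <<'E'
from h import *
rel([0.5197,-0.1293,0.30],88.1)
o=ctrl.get_obs(); 
for n in ("wrist","side"):
  p=eyes.get_image(n); cv2.imwrite(f"pics/{n}5.png",p["image"][:,:,::-1])
E
```

```text
t: 6.83
tool_pos: [0.5281, 0.2857, 0.3024]
tool_rot: [-2.296, -2.136, 0.013]
contact_force: [-0.4, -0.0, -4.2]
opening: 0.027
t 6.83 pos [0.5281 0.2857 0.3024] opening 0.027 F [-0.4 -0.  -4.2]
toolx yaw 85.86 tilt z [-0.0097 -0.002  -1.    ]
shift mm [-414.5   21.6    3.4]
turn [-0.0096  0.0026 -0.0391]
```

View pics/wrist5.png

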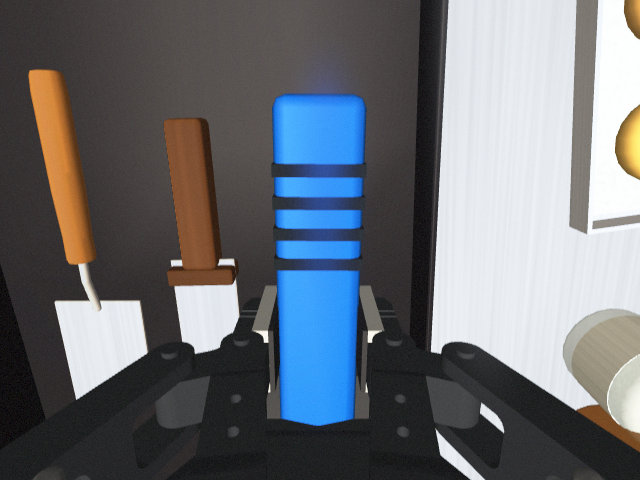

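View pics/side5.png

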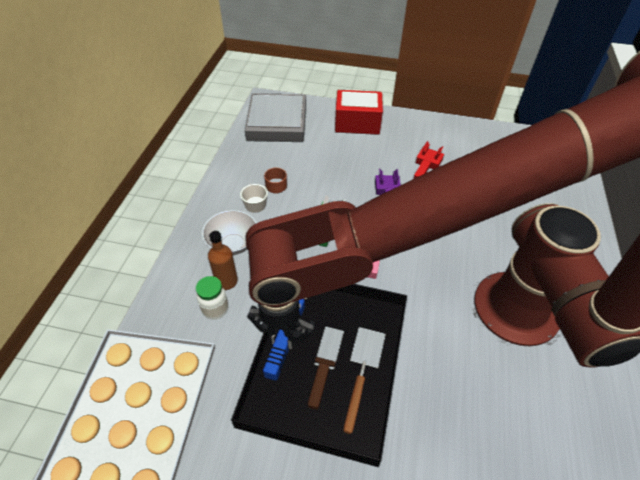

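The puller is held centred between the pads: handle's rear end at (319,100), edges parallel to the fingers. Moving to the rest.

```bash
python3 -m crank '[[-0.01,0.003,0,-20,2,0,1],[0,0,0,-38,2,0,1],[0,0,0,-38,2,0,1],[0,0,0,-38,2,0,1],[0,0,-0.01,-38,2,0,1],[0,0,-0.01,-38,2,0,1],[0,0,-0.01,-38,2,0,1],[0,0,-0.01,-38,2,0,1]]'
python3 - <<'E'
from h import *
rel([0.5197,-0.1293,0.30],88.1)
E
```

```text
t: 7.6
tool_pos: [0.5196, -0.0053, 0.2802]
tool_rot: [-2.224, -2.187, 0.034]
contact_force: [0.2, -0.3, -3.0]
opening: 0.0272
t 7.6 pos [ 0.5196 -0.0053  0.2802] opening 0.0272 F [ 0.2 -0.3 -3. ]
toolx yaw 89.03 tilt z [-0.0311  0.001  -0.9995]
shift mm [-123.9    1.6  -19.9]
turn [-0.0312 -0.0002  0.0163]
```

```bash
python3 -m crank '[[-0.015,0,0.008,-34,0,-8,1],[-0.015,0,0.008,-34,0,-8,1],[0,0,0,-34,0,-5,1],[0,0,0,-15,0,0,1],[0,0,0,0,0,0,1],[0,0,0,0,0,0,1]]'
python3 - <<'E'
from h import *
rel([0.5197,-0.1293,0.26],88.1)
E
```

```text
t: 8.1
tool_pos: [0.51, -0.1338, 0.285]
tool_rot: [-2.253, -2.156, 0.022]
contact_force: [0.6, 1.1, -2.9]
opening: 0.0271
t 8.1 pos [ 0.51   -0.1338  0.285 ] opening 0.0271 F [ 0.6  1.1 -2.9]
toolx yaw 87.49 tilt z [-0.0259  0.0069 -0.9996]
shift mm [ 4.7 10.2 24.8]
turn [-0.0261 -0.0059 -0.0106]
```

```bash
python3 -m crank '[[-0.026,-0.006,-0.01,5,10,10,1],[0,0,0,0,0,0,1],[0,0,0,0,0,0,1]]'
python3 - <<'E'
from h import *
rel([0.5197,-0.1285,0.2122],88.1)
o=ctrl.get_obs()
for n in ("wrist","side","scene"):
  p=eyes.get_image(n); im=p["image"]
  if n=="scene": im=cv2.resize(im[160:300,200:380],None,fx=4,fy=4,interpolation=cv2.INTER_CUBIC)
  if n=="side": im=cv2.resize(im[150:300,270:420],None,fx=4,fy=4,interpolation=cv2.INTER_CUBIC)
  cv2.imwrite(f"pics/{n}6.png",im[:,:,::-1])
E
```

```text
t: 8.35
tool_pos: [0.5185, -0.1267, 0.2695]
tool_rot: [-2.251, -2.179, 0.005]
contact_force: [-0.5, 0.7, -3.1]
opening: 0.0268
t 8.35 pos [ 0.5185 -0.1267  0.2695] opening 0.0268 F [-0.5  0.7 -3.1]
toolx yaw 88.13 tilt z [-0.0082  0.0041 -1.    ]
shift mm [-2.   1.7 57.3]
turn [-0.0084 -0.0039  0.0006]
```

View pics/scene6.png

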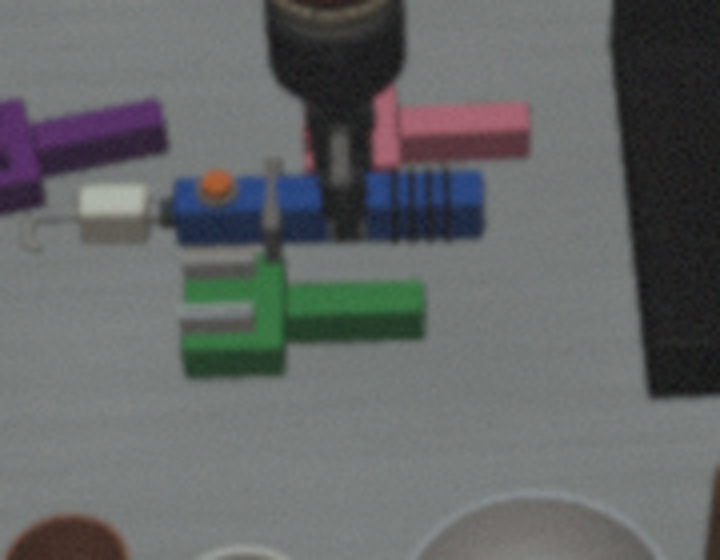

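View pics/wrist6.png

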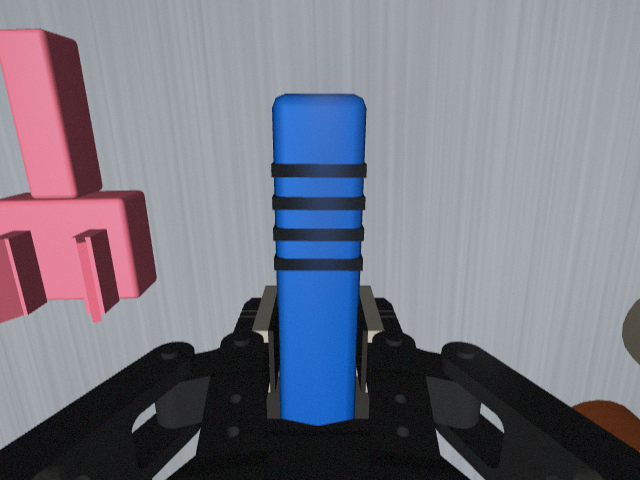

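View pics/side6.png

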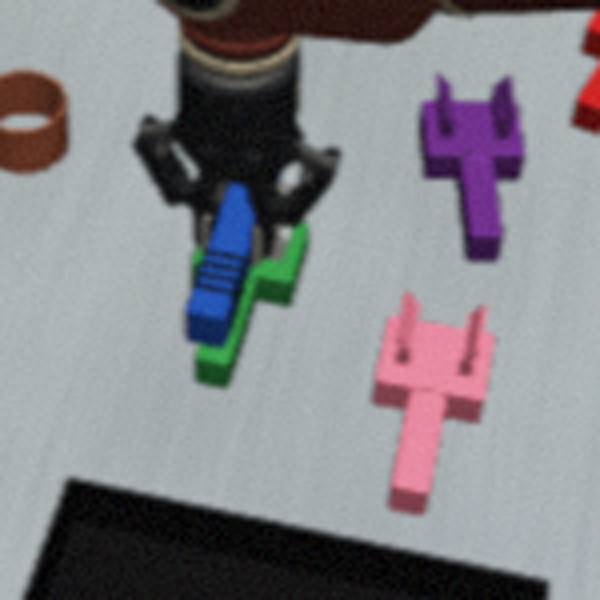

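The puller hangs directly above the rest: hook to the left at scene-crop (35,235), guard at (272,210), rest cheeks below at (215,265) and (215,312). Descending in corrected steps.

```bash
python3 -m crank '[[-0.008,-0.004,0,-2,1,12,1],[0.004,0,0,0,-1,12,1],[0,0,0,0,0,0,1]]'
python3 - <<'E'
from h import *
rel([0.5197,-0.1285,0.2122],88.1)
E
```

```text
t: 8.75
tool_pos: [0.5189, -0.128, 0.2473]
tool_rot: [2.255, 2.186, -0.003]
contact_force: [0.0, -0.3, -3.7]
opening: 0.027
t 8.75 pos [ 0.5189 -0.128   0.2473] opening 0.027 F [ 0.  -0.3 -3.7]
toolx yaw 88.23 tilt z [-6.e-04 -2.e-03 -1.e+00]
shift mm [-0.4  0.8 35.1]
turn [-0.0005  0.002   0.0023]
```

```bash
python3 -m crank '[[0,0.002,0.002,0,0.8,10,1],[0.004,0,0,0,-0.5,10,1],[0,0,0,0,0,0,1]]'
python3 - <<'E'
from h import *
rel([0.5197,-0.1285,0.2122],88.1)
o=ctrl.get_obs()
for n in ("side","scene"):
  p=eyes.get_image(n); im=p["image"]
  if n=="scene": im=cv2.resize(im[200:270,210:350],None,fx=5,fy=5,interpolation=cv2.INTER_CUBIC)
  if n=="side": im=cv2.resize(im[170:270,280:380],None,fx=5,fy=5,interpolation=cv2.INTER_CUBIC)
  cv2.imwrite(f"pics/{n}7.png",im[:,:,::-1])
E
```

```text
t: 9.0
tool_pos: [0.5192, -0.1277, 0.2262]
tool_rot: [-2.255, -2.182, 0.005]
contact_force: [-1.5, 0.3, -2.2]
opening: 0.0273
t 9.0 pos [ 0.5192 -0.1277  0.2262] opening 0.0273 F [-1.5  0.3 -2.2]
toolx yaw 88.12 tilt z [-4.7e-03  4.0e-04 -1.0e+00]
shift mm [-0.8  0.5 14. ]
turn [-0.0047 -0.0002  0.0004]
```

View pics/scene7.png

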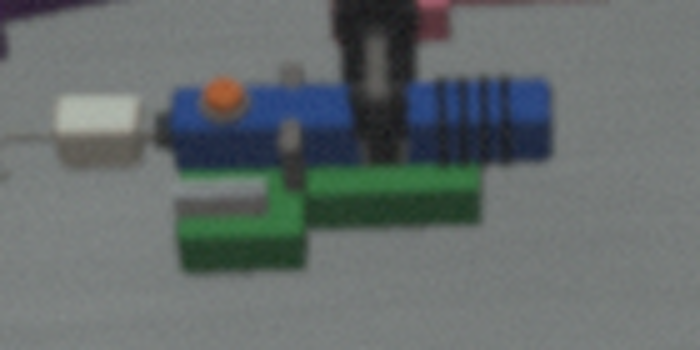

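View pics/side7.png

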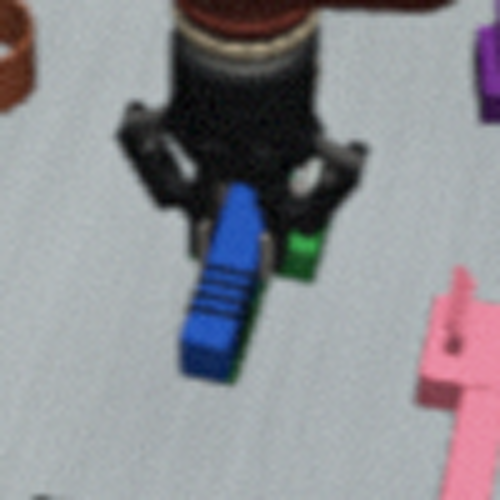

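```bash
python3 -m crank '[[-0.004,0,0,-0.8,0.3,6,1],[0.002,0,0,0,-0.3,5,1],[0,0,0,0,0,0,1]]'
python3 - <<'E'
from h import *
rel([0.5197,-0.1285,0.2122],88.1)
E
```

```text
t: 9.35
tool_pos: [0.5206, -0.1291, 0.2173]
tool_rot: [2.255, 2.183, 0.001]
contact_force: [-0.3, -0.4, -3.8]
opening: 0.0269
t 9.35 pos [ 0.5206 -0.1291  0.2173] opening 0.0269 F [-0.3 -0.4 -3.8]
toolx yaw 88.12 tilt z [ 0.0024 -0.0016 -1.    ]
shift mm [ 0.6 -0.9  5.1]
turn [0.0025 0.0016 0.0004]
```

```bash
python3 -m crank '[[0.002,0.002,0,0.6,-0.9,4,1],[0,0,0,0,0,3,1],[0,0,0,0,0,0,1]]'
python3 - <<'E'
from h import *
rel([0.5197,-0.1285,0.2122],88.1)
E
```

```text
t: 9.6
tool_pos: [0.5207, -0.1289, 0.2127]
tool_rot: [2.257, 2.184, 0.002]
contact_force: [0.3, 0.0, -2.4]
opening: 0.0274
t 9.6 pos [ 0.5207 -0.1289  0.2127] opening 0.0274 F [ 0.3  0.  -2.4]
toolx yaw 88.11 tilt z [ 1.3e-03  5.0e-04 -1.0e+00]
shift mm [ 0.4 -1.   0.5]
turn [ 0.0013 -0.0006  0.0001]
```

```bash
python3 -m crank '[[0.001,0,0,0,-0.5,2.5,1],[0,0,0,0,0,1,1],[0,0,0,0,0,0,1]]'
python3 - <<'E'
from h import *
rel([0.5197,-0.1285,0.2122],88.1)
p=eyes.get_image("scene"); im=p["image"]
im=cv2.resize(im[200:270,210:350],None,fx=5,fy=5,interpolation=cv2.INTER_CUBIC)
cv2.imwrite(f"pics/scene8.png",im[:,:,::-1])
E
```

```text
t: 9.85
tool_pos: [0.5215, -0.1292, 0.2124]
tool_rot: [2.256, 2.183, 0.004]
contact_force: [-0.4, 0.6, -2.8]
opening: 0.0271
t 9.85 pos [ 0.5215 -0.1292  0.2124] opening 0.0271 F [-0.4  0.6 -2.8]
toolx yaw 88.11 tilt z [ 3.6e-03 -3.0e-04 -1.0e+00]
shift mm [ 0.7 -1.9  0.1]
turn [0.0036 0.0002 0.0002]
```

View pics/scene8.png

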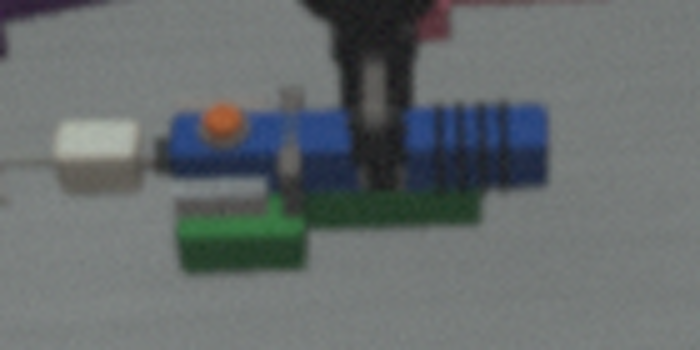

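```bash
python3 -m crank '[[0.003,0,0,0.5,-1.9,3,1],[0,0,0,0,-0.5,2,1],[0,0,0,0,0,0,1]]'
python3 - <<'E'
from h import *
rel([0.5197,-0.1285,0.2122],88.1)
E
```

```text
t: 10.15
tool_pos: [0.5215, -0.1292, 0.2127]
tool_rot: [2.254, 2.181, 0.005]
contact_force: [-0.0, 0.8, -3.4]
opening: 0.0273
t 10.15 pos [ 0.5215 -0.1292  0.2127] opening 0.0273 F [-0.   0.8 -3.4]
toolx yaw 88.1 tilt z [ 0.0058 -0.0012 -1.    ]
shift mm [ 0.7 -1.9  0.5]
turn [0.0058 0.001  0.    ]
```

```bash
python3 -m crank '[[0.006,0,0,0.5,-2,5,1],[0,0,0,0,-1,0,1]]'
python3 - <<'E'
from h import *
rel([0.5197,-0.1285,0.2122],88.1)
E
```

```text
t: 10.32
tool_pos: [0.5216, -0.1294, 0.2134]
tool_rot: [2.253, 2.178, 0.006]
contact_force: [-0.4, 1.5, -3.4]
opening: 0.027
t 10.32 pos [ 0.5216 -0.1294  0.2134] opening 0.027 F [-0.4  1.5 -3.4]
toolx yaw 88.08 tilt z [ 0.0082 -0.0031 -1.    ]
shift mm [ 0.9 -1.9  1.2]
turn [ 0.0083  0.0029 -0.0003]
```

```bash
python3 -m crank '[[0.008,0.003,0,0.9,-2,6,1]]'
python3 - <<'E'
from h import *
rel([0.5197,-0.1285,0.2122],88.1)
o=ctrl.get_obs(); print(o["wrist_torque"],o["dq"])
p=eyes.get_image("side"); im=p["image"]
cv2.imwrite(f"pics/side9.png",cv2.resize(im[120:270,280:430],None,fx=4,fy=4,interpolation=cv2.INTER_CUBIC)[:,:,::-1])
p=eyes.get_image("wrist"); cv2.imwrite(f"pics/wrist9.png",p["image"][:,:,::-1])
E
```

```text
t: 10.4
tool_pos: [0.5218, -0.1295, 0.2118]
tool_rot: [2.254, 2.179, 0.004]
contact_force: [-8.5, 0.8, 40.4]
opening: 0.0269
t 10.4 pos [ 0.5218 -0.1295  0.2118] opening 0.0269 F [-8.5  0.8 40.4]
toolx yaw 88.07 tilt z [ 0.0061 -0.0028 -1.    ]
shift mm [ 0.9 -2.1 -0.4]
turn [ 0.0062  0.0026 -0.0006]
[ 0.44738602  1.84132328 -0.3144641 ] [ 0.00474161  0.03336856 -0.03417805 -0.00852208  0.05220735  0.01238701]
```

View pics/side9.png

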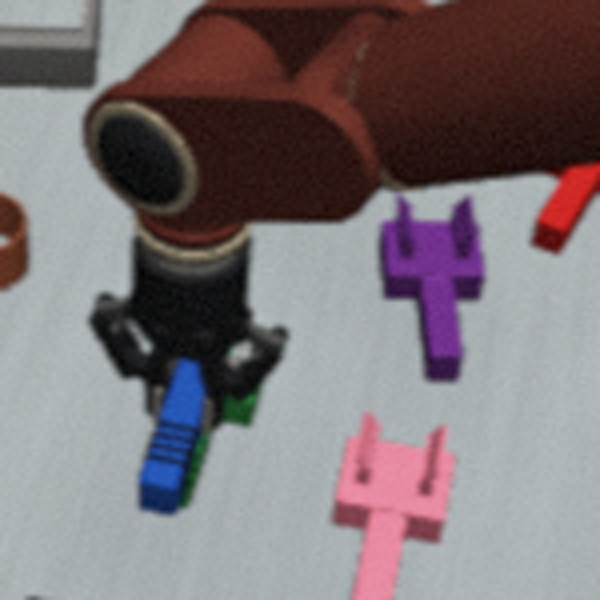

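View pics/wrist9.png

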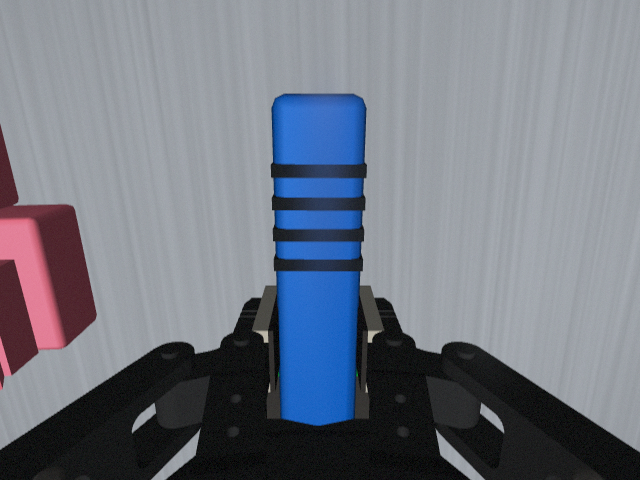

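A 6 mm push met 40 N at TCP z = 0.2118, which matches the computed seat height (0.2122), so the puller is on the bed. I'll relax, open and back off.

```bash
python3 -m crank '[[0,0,0,0,0,0,1],[0,0,0,0,0,0,1],[0,0,0,0,0,0,-0.5],[0,0,0,0,0,0,-0.5],[0,0,0,0,0,0,-0.5],[0,0,0,0,0,0,-0.5],[0,0,0,0,0,0,-0.5]]'
python3 - <<'E'
from h import *
rel([0.5197,-0.1285,0.2122],88.1)
for n in ("side","scene"):
  p=eyes.get_image(n); im=p["image"]
  if n=="scene": im=cv2.resize(im[200:270,210:350],None,fx=5,fy=5,interpolation=cv2.INTER_CUBIC)
  cv2.imwrite(f"pics/{n}10.png",im[:,:,::-1])
E
```

```text
t: 11.08
tool_pos: [0.5207, -0.1294, 0.2089]
tool_rot: [2.256, 2.18, 0.001]
contact_force: [-0.3, -0.1, -0.5]
opening: 0.0641
t 11.08 pos [ 0.5207 -0.1294  0.2089] opening 0.0641 F [-0.3 -0.1 -0.5]
toolx yaw 88.05 tilt z [ 0.0031 -0.0026 -1.    ]
shift mm [ 0.9 -1.  -3.3]
turn [ 0.0032  0.0025 -0.0009]
```

View pics/scene10.png

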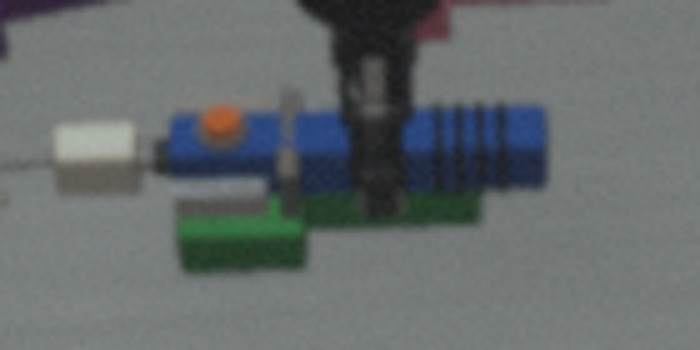

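Released; the puller stays in the rest, guard behind the cheek. I'll lift and look from the hook side.

```bash
python3 -m crank '[[0,0,0,0,0,-25,-0.5],[0,0,0,0,0,-40,-0.5],[0,0,0,0,0,-40,-0.5],[0,0,0,-20,0,-20,-0.5],[0,0,0,-40,0,0,-0.5],[0,0,0,-40,0,0,-0.5],[0,0,0,-20,0,0,-0.5],[0,0,0,0,0,0,-0.5]]'
cat > m.py <<'E'
from h import *
import sys
tag=sys.argv[1]
o=ctrl.get_obs(); p=eyes.get_image("wrist"); c=cam(p,o)
cv2.imwrite(f"pics/wrist{tag}.png",p["image"][:,:,::-1])
for q in ("puller_grip","button_top","head_center"):
    for r in spotter.mark_of(q,p)[:2]: print(q,np.round(r["centre"],4),round(r["confidence"],2),np.round(proj(c,r["centre"])))
im=p["image"].astype(int)
def rect(m,z):
    m=cv2.morphologyEx(m.astype(np.uint8),cv2.MORPH_OPEN,np.ones((3,3)))
    n,l,s,_=cv2.connectedComponentsWithStats(m)
    for i in range(1,n):
        if s[i,4]<150: continue
        ys,xs=np.nonzero(l==i)
        P=np.array([pix2z(c,(x,y),z)[:2] for x,y in zip(xs,ys)])*1000
        r=cv2.minAreaRect(P.astype(np.float32)); print("  px",xs.mean().round(),ys.mean().round(),s[i,4],"rect",np.round(r[0],1),np.round(r[1],1),round(r[2],1))
r,g,b=im[...,0],im[...,1],im[...,2]
print("blue z=.064");rect((b>r+50)&(b>g+30),.064)
print("orange z=.074");rect((r>g+60)&(g>b+30)&(r>150),.074)
E
python3 m.py 11; python3 -c "
from h import *
rel([0.518,-0.203,0.3],88.1)"
```

```text
t: 11.85
tool_pos: [0.5161, -0.2519, 0.3405]
tool_rot: [2.248, 2.186, -0.003]
contact_force: [0.5, 0.3, 0.1]
opening: 0.0641
puller_grip [ 0.5203 -0.1278  0.0525] 0.73 [318.  23.]
button_top [ 0.5208 -0.2078  0.0707] 0.74 [322. 163.]
head_center [ 0.5147 -0.2661  0.0449] 0.78 [315. 241.]
head_center [ 0.7525 -0.1931 -0.0021] 0.44 [620. 124.]
blue z=.064
  px 321.0 68.0 6397 rect [ 521.2 -160.4] [84.1 27.3] 88.1
  px 319.0 185.0 929 rect [ 519.2 -219.7] [19.7 26.2] 87.7
orange z=.074
  px 320.0 159.0 604 rect [ 519.4 -204.7] [15.9 16.2] 88.5
t 12.05 pos [ 0.5162 -0.2478  0.3389] opening 0.0641 F [-0.8  0.1 -0.2]
toolx yaw 88.63 tilt z [ 9.0e-04 -2.2e-03 -1.0e+00]
shift mm [44.9  0.7 38.8]
turn [0.0009 0.0022 0.0092]
```

View pics/wrist11.png

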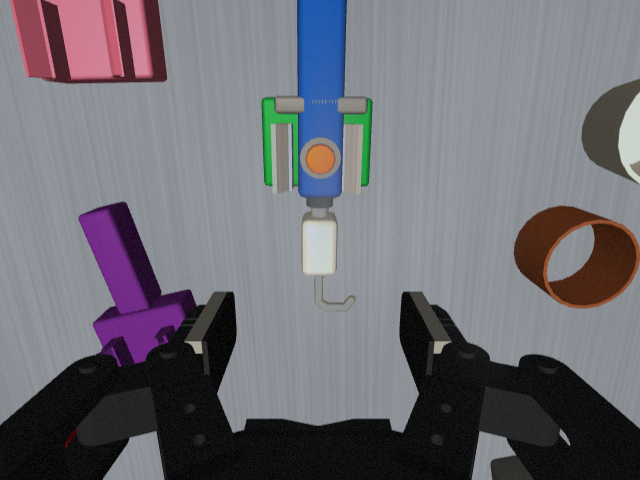

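The view shows a good seating: guard bar at row 104 just behind both cheeks (282,155) and (353,155), button at (320,159), white head at (319,243), hook at (335,300). Next I'll shut the fingers and press the button.

```bash
python3 -m crank '[[0,0,0.009,20,2,0,1],[0,0,0,23,1,20,1],[0,0,0,0,0,20,1],[0,0,0,0,0,20,1],[0,0,0,0,0,0,1],[0,0,0,0,0,0,1]]' 40
python3 -c "
from h import *
rel([0.5195,-0.204,0.245],88.1)"
```

```text
t: 12.55
tool_pos: [0.5209, -0.1951, 0.2763]
tool_rot: [2.248, 2.195, 0.0]
contact_force: [0.5, -0.0, 0.7]
opening: 0.0005
t 12.55 pos [ 0.5209 -0.1951  0.2763] opening 0.0005 F [ 0.5 -0.   0.7]
toolx yaw 88.64 tilt z [ 4.e-04 -0.e+00 -1.e+00]
shift mm [-9.  -1.2 31.3]
turn [0.0004 0.     0.0094]
```

```bash
python3 -m crank '[[0,0,0.009,-9,-1,0,1],[0,0,0,0,0,15,1],[0,0,0,0,0,0,1],[0,0,0,0,0,0,1]]'
python3 -c "
from h import *
rel([0.5195,-0.204,0.245],88.1)
p=eyes.get_image('scene'); im=p['image']
cv2.imwrite('pics/scene12.png',cv2.resize(im[180:270,210:350],None,fx=5,fy=5,interpolation=cv2.INTER_CUBIC)[:,:,::-1])"
```

```text
t: 12.88
tool_pos: [0.5208, -0.2044, 0.2651]
tool_rot: [2.252, 2.183, 0.002]
contact_force: [-0.8, 0.1, 0.1]
opening: 0.0002
t 12.88 pos [ 0.5208 -0.2044  0.2651] opening 0.0002 F [-0.8  0.1  0.1]
toolx yaw 88.2 tilt z [ 0.0045 -0.0028 -1.    ]
shift mm [ 0.4 -1.4 20.1]
turn [0.0045 0.0027 0.0017]
```

View pics/scene12.png

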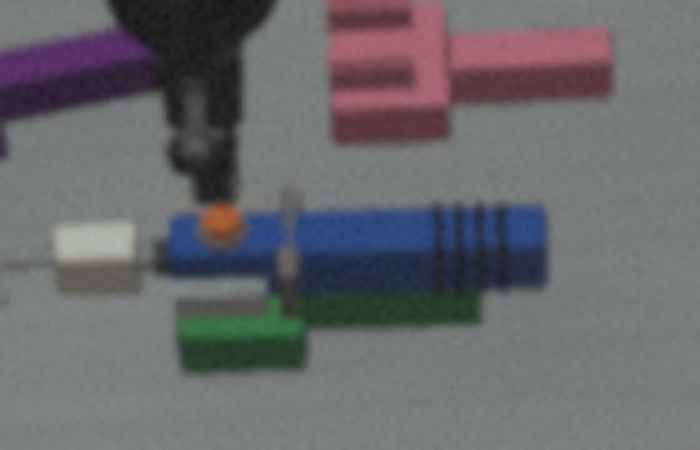

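The fingers are right over the orange button at (221,220). Descending to press.

```bash
python3 -m crank '[[0.004,0.003,0,0,-1.4,8,1],[0,0,0,0,0,8,1]]'
python3 -c "
from h import *
rel([0.5195,-0.204,0.239],88.1)"
python3 -m crank '[[0,0,0,0,0,6,1]]'; python3 -m crank '[[0,0,0,0,0,4,1]]'
```

```text
t: 13.1
tool_pos: [0.5204, -0.2055, 0.2522]
tool_rot: [2.253, 2.181, 0.004]
contact_force: [-0.2, 0.4, -0.7]
opening: 0.0003
t 13.1 pos [ 0.5204 -0.2055  0.2522] opening 0.0003 F [-0.2  0.4 -0.7]
toolx yaw 88.16 tilt z [ 0.0057 -0.0026 -1.    ]
shift mm [ 1.5 -1.  13.2]
turn [0.0058 0.0024 0.001 ]
t: 13.18
tool_pos: [0.5205, -0.2058, 0.2462]
tool_rot: [2.252, 2.181, 0.004]
contact_force: [-0.4, 0.4, 3.3]
opening: -0.0001
t: 13.27
tool_pos: [0.5206, -0.2058, 0.2419]
tool_rot: [2.253, 2.181, 0.004]
contact_force: [-1.0, 1.5, 4.1]
opening: -0.0004
```

Contact came at about z = 0.247 and the button is moving at about 4 N. I'll keep pressing until it stops.

```bash
python3 -m crank '[[0,0,0,0,0,3,1]]'; python3 -m crank '[[0,0,0,0,0,3,1]]'; python3 -m crank '[[0,0,0,0,0,4,1]]'
```

```text
t: 13.35
tool_pos: [0.5207, -0.2059, 0.2391]
tool_rot: [2.253, 2.181, 0.004]
contact_force: [-7.0, 4.5, 27.9]
opening: -0.0
t: 13.43
tool_pos: [0.5214, -0.2062, 0.2392]
tool_rot: [2.254, 2.182, 0.003]
contact_force: [-12.4, 7.4, 32.4]
opening: 0.0001
t: 13.52
tool_pos: [0.5221, -0.2065, 0.2393]
tool_rot: [2.255, 2.184, 0.002]
contact_force: [-14.5, 6.9, 31.2]
opening: 0.0
```

The button bottomed at z = 0.239, the full 8 mm down. Retract, open and look.

```bash
python3 -m crank '[[0,0,0,0,0,-6,1],[0,0,0,0,0,-20,1],[0,0,0,-25,0,-30,-0.5],[0,0,0,-25,0,-30,-0.5],[0,0,0,0,0,-10,-0.5],[0,0,0,0,0,0,-0.5],[0,0,0,0,0,0,-0.5]]'
python3 m.py 13; python3 -c "
from h import *
rel([0.518,-0.266,0.3],88.1)"
```

```text
t: 14.1
tool_pos: [0.5202, -0.2573, 0.3372]
tool_rot: [-2.254, -2.187, 0.001]
contact_force: [0.2, -0.1, -1.0]
opening: 0.0603
head_center [ 0.5196 -0.2659  0.0462] 0.9 [318. 238.]
head_center [ 0.7527 -0.1947 -0.0014] 0.72 [622. 122.]
blue z=.064
  px 315.0 65.0 6164 rect [ 521.3 -161.9] [78.3 27.3] 88.1
  px 314.0 179.0 988 rect [ 519.  -219.3] [20.5 26.6] 87.3
orange z=.074
t 14.3 pos [ 0.5197 -0.2562  0.335 ] opening 0.0638 F [ 0.4 -0.1 -0.4]
toolx yaw 88.35 tilt z [-0.0044  0.0026 -1.    ]
shift mm [-9.9 -1.3 35. ]
turn [-0.0045 -0.0025  0.0044]
```

View pics/wrist13.png

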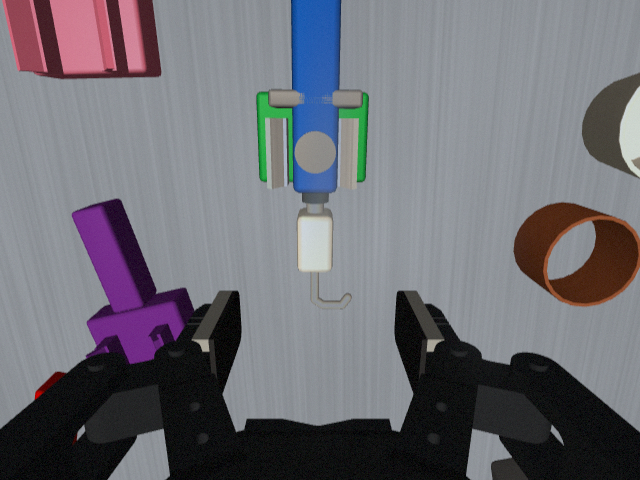

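The button now sits level with its grey ring at (315,152), and the puller has not moved. Next I'll grip the white head at (315,240).

```bash
python3 -m crank '[[-0.004,-0.002,0.004,-9,-2,20,-0.5],[0,0,0,0,0,30,-0.5],[0,0,0,0,0,30,-0.5],[0,0,0,0,0,10,-0.5],[0,0,0,0,0,0,-0.5]]'
python3 -c "
from h import *
rel([0.5175,-0.2645,0.205],88.1)"
```

```text
t: 14.72
tool_pos: [0.5168, -0.262, 0.2381]
tool_rot: [-2.25, -2.185, 0.001]
contact_force: [0.1, -0.1, -0.3]
opening: 0.0641
t 14.72 pos [ 0.5168 -0.262   0.2381] opening 0.0641 F [ 0.1 -0.1 -0.3]
toolx yaw 88.33 tilt z [-0.0038  0.0032 -1.    ]
shift mm [-2.6  0.9 33.1]
turn [-0.0039 -0.0031  0.004 ]
```

```bash
python3 -m crank '[[-0.004,-0.003,0.004,-2.5,1,12,-0.5],[0,0,0,0,0,12,-0.5],[0,0,0,0,0,8,-0.5],[0,0,0,0,0,0,-0.5]]'
python3 -c "
from h import *
rel([0.5175,-0.2645,0.205],88.1)
p=eyes.get_image('wrist');cv2.imwrite('pics/wrist14.png',p['image'][:,:,::-1])
p=eyes.get_image('scene'); im=p['image']
cv2.imwrite('pics/scene14.png',cv2.resize(im[180:270,200:340],None,fx=5,fy=5,interpolation=cv2.INTER_CUBIC)[:,:,::-1])"
```

```text
t: 15.05
tool_pos: [0.518, -0.2633, 0.2048]
tool_rot: [-2.255, -2.185, 0.0]
contact_force: [-0.9, 1.1, -0.5]
opening: 0.0641
t 15.05 pos [ 0.518  -0.2633  0.2048] opening 0.0641 F [-0.9  1.1 -0.5]
toolx yaw 88.2 tilt z [-0.0016  0.0015 -1.    ]
shift mm [-1.3 -0.4 -0.2]
turn [-0.0016 -0.0014  0.0017]
```

View pics/wrist14.png

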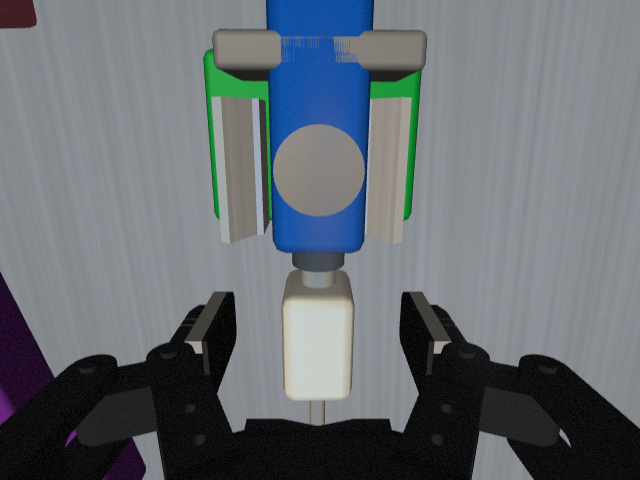

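View pics/scene14.png

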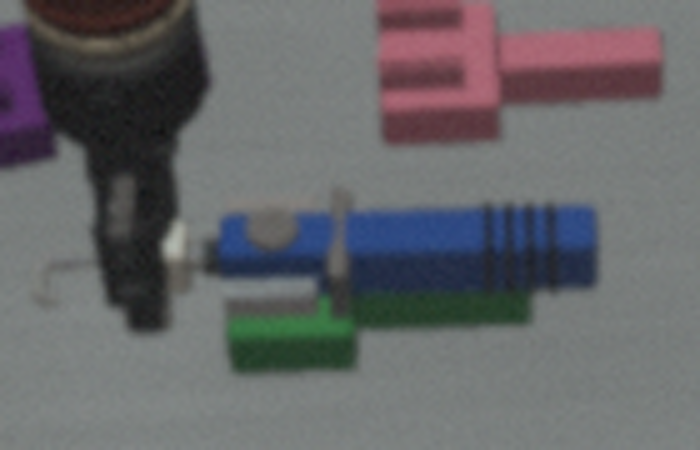

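The head is centred between the open fingers at (318,335) and the button is fully down. Closing.

```bash
python3 -m crank '[[0,0,0,0,0,0,1],[0,0,0,0,0,0,1],[0,0,0,0,0,0,1],[0,0,0,0,0,0,1],[0,0,0,0,0,0,1],[0,0,0,0,0,0,1]]' 60
python3 -c "
from h import *
rel([0.5175,-0.2645,0.205],88.1)"
```

```text
t: 15.65
tool_pos: [0.5186, -0.2645, 0.2103]
tool_rot: [2.252, 2.187, -0.004]
contact_force: [-0.3, -0.2, -1.1]
opening: 0.0232
t 15.65 pos [ 0.5186 -0.2645  0.2103] opening 0.0232 F [-0.3 -0.2 -1.1]
toolx yaw 88.31 tilt z [-1.0e-04 -3.3e-03 -1.0e+00]
shift mm [ 0.  -1.1  5.3]
turn [-0.      0.0033  0.0036]
```

```bash
python3 -m crank '[[0,0.003,0.003,-10,0,1,1],[0,0,0,-10,0,1,1]]'
python3 -c "
from h import *
rel([0.5145,-0.3625,0.2103],88.1)
p=eyes.get_image('scene'); im=p['image']
cv2.imwrite('pics/scene15.png',cv2.resize(im[180:270,200:340],None,fx=5,fy=5,interpolation=cv2.INTER_CUBIC)[:,:,::-1])"
```

```text
t: 15.82
tool_pos: [0.5185, -0.2838, 0.2093]
tool_rot: [-2.255, -2.186, -0.004]
contact_force: [-0.9, 4.1, 5.0]
opening: 0.0231
t 15.82 pos [ 0.5185 -0.2838  0.2093] opening 0.0231 F [-0.9  4.1  5. ]
toolx yaw 88.23 tilt z [ 9.0e-04  2.6e-03 -1.0e+00]
shift mm [-78.8  -1.6  -1.3]
turn [ 0.0008 -0.0026  0.0022]
```

View pics/scene15.png

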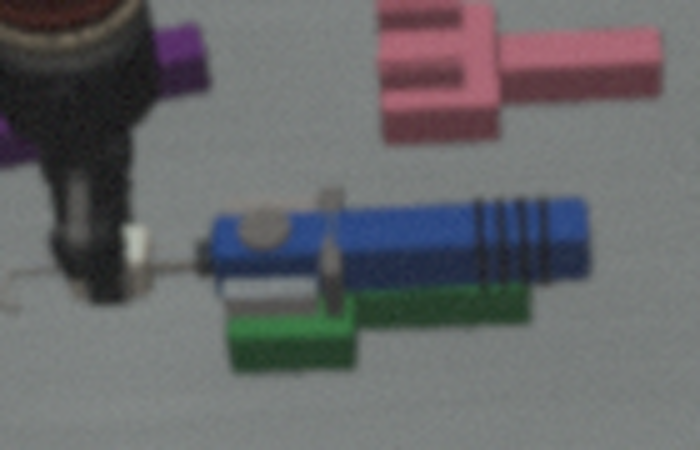

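The handle's rear has tipped up slightly because I am pressing the head down (Fz +5 N). I'll ease upwards while pulling on.

```bash
python3 -m crank '[[0,0,0,-4,0,-2,1],[0,0,0,-4,0,-1,1]]'
python3 -c "
from h import *
rel([0.5145,-0.3625,0.2103],88.1)
print(ctrl.get_obs()['wrist_torque'])
p=eyes.get_image('scene'); im=p['image']
cv2.imwrite('pics/scene16.png',cv2.resize(im[180:270,200:340],None,fx=5,fy=5,interpolation=cv2.INTER_CUBIC)[:,:,::-1])"
```

```text
t: 16.03
tool_pos: [0.5178, -0.2944, 0.2115]
tool_rot: [-2.257, -2.183, -0.003]
contact_force: [0.3, 2.9, -2.6]
opening: 0.0228
t 16.03 pos [ 0.5178 -0.2944  0.2115] opening 0.0228 F [ 0.3  2.9 -2.6]
toolx yaw 88.1 tilt z [ 3.0e-04  2.4e-03 -1.0e+00]
shift mm [-68.2  -1.1   1. ]
turn [ 0.0002 -0.0024  0.    ]
[ 0.22868311 -0.03408772 -0.06505092]
```

View pics/scene16.png

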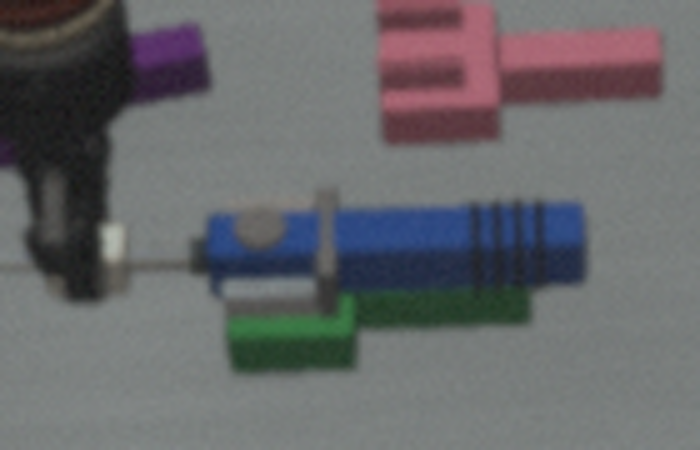

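```bash
python3 -m crank '[[0,-0.006,0,-6,0,0.5,1],[0,-0.002,0,-6,0,0.5,1]]'
cat > s.py <<'E'
from h import *
import sys
rel([0.5145,-0.3625,0.2103],88.1)
o=ctrl.get_obs();F=o["contact_force"];M=o["wrist_torque"]
print("residual Mx",round(M[0]-.158*F[1],3))
p=eyes.get_image('scene'); im=p['image']
cv2.imwrite(f'pics/scene{sys.argv[1]}.png',cv2.resize(im[180:270,190:330],None,fx=5,fy=5,interpolation=cv2.INTER_CUBIC)[:,:,::-1])
E
python3 s.py 17
```

```text
t: 16.25
tool_pos: [0.5172, -0.3069, 0.2097]
tool_rot: [2.257, 2.181, -0.005]
contact_force: [-0.7, 3.1, 2.3]
opening: 0.0232
t 16.25 pos [ 0.5172 -0.3069  0.2097] opening 0.0232 F [-0.7  3.1  2.3]
toolx yaw 88.04 tilt z [-3.0e-04 -4.3e-03 -1.0e+00]
shift mm [-55.6  -0.8  -0.4]
turn [-0.0001  0.0043 -0.001 ]
residual Mx 0.173
```

View pics/scene17.png

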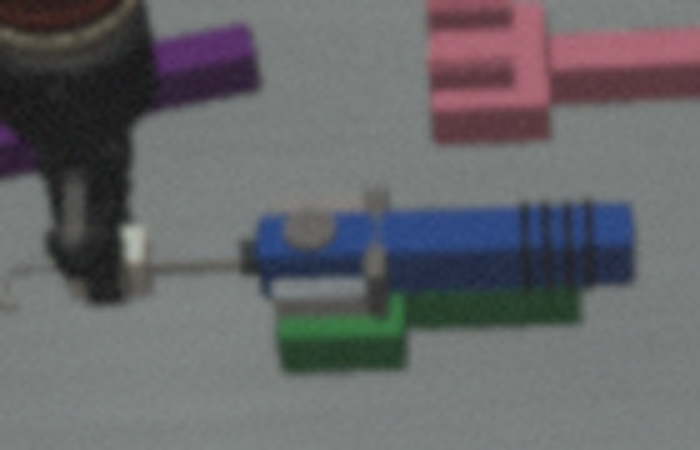

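```bash
python3 -m crank '[[0,-0.002,0,-8,0,-0.6,1],[0,-0.002,0,-8,0,-0.4,1]]'
python3 s.py 18
python3 -m crank '[[0,0,0,-8,0,0,1],[0,0,0,-8,0,0,1]]'
python3 s.py 19
```

```text
t: 16.47
tool_pos: [0.5167, -0.3236, 0.2105]
tool_rot: [2.257, 2.18, -0.007]
contact_force: [1.6, 5.6, -1.6]
opening: 0.023
t 16.47 pos [ 0.5167 -0.3236  0.2105] opening 0.023 F [ 1.6  5.6 -1.6]
toolx yaw 88.02 tilt z [-4.0e-04 -6.3e-03 -1.0e+00]
shift mm [-39.   -0.9   0.4]
turn [-0.0002  0.0063 -0.0015]
residual Mx -0.075
t: 16.68
tool_pos: [0.516, -0.3401, 0.2099]
tool_rot: [2.26, 2.18, -0.005]
contact_force: [-0.3, 6.0, 0.4]
opening: 0.0232
t 16.68 pos [ 0.516  -0.3401  0.2099] opening 0.0232 F [-0.3  6.   0.4]
toolx yaw 87.95 tilt z [-0.0012 -0.0033 -1.    ]
shift mm [-22.4  -0.7  -0.3]
turn [-0.0011  0.0033 -0.0026]
residual Mx 0.066
```

View pics/scene19.png

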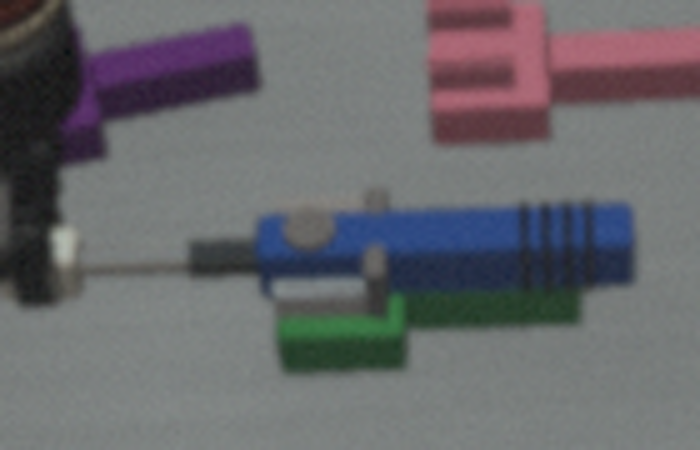

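The first stop is passed and the dark tube is coming out at about 6 N, with vertical force near 0. Continuing to the second stop.

```bash
python3 -m crank '[[0,-0.001,0,-7,0,0,1],[0,-0.001,0,-7,0,0,1]]'
python3 -m crank '[[0,0,0,-5,0,0,1]]'
python3 s.py 20
```

```text
t: 16.9
tool_pos: [0.5155, -0.3544, 0.2098]
tool_rot: [2.261, 2.18, -0.005]
contact_force: [-0.3, 5.5, 0.0]
opening: 0.0232
t: 16.98
tool_pos: [0.5154, -0.3593, 0.2097]
tool_rot: [-2.262, -2.18, 0.003]
contact_force: [0.2, 5.8, 0.3]
opening: 0.023
t 16.98 pos [ 0.5154 -0.3593  0.2097] opening 0.023 F [0.2 5.8 0.3]
toolx yaw 87.88 tilt z [-0.0016 -0.0011 -1.    ]
shift mm [-3.2 -0.8 -0.6]
turn [-0.0016  0.0011 -0.0038]
residual Mx 0.064
```

View pics/scene20.png

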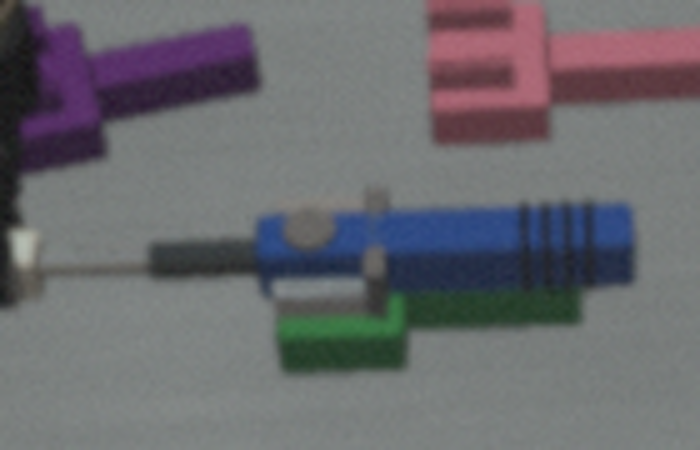

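```bash
python3 -m crank '[[0,-0.002,0.002,-4,0,0,1]]'; python3 -m crank '[[0,-0.002,0.002,-4,0,0,1]]'
```

```text
t: 17.12
tool_pos: [0.5151, -0.3622, 0.2091]
tool_rot: [-2.262, -2.173, -0.0]
contact_force: [0.5, 21.9, 2.3]
opening: 0.0229
t: 17.2
tool_pos: [0.5151, -0.3636, 0.2081]
tool_rot: [-2.26, -2.164, -0.008]
contact_force: [1.3, 19.5, 5.6]
opening: 0.023
```

```bash
python3 s.py 21; python3 -c "
from h import *
rel([0.5145,-0.3625,0.2103],88.1)
p=eyes.get_image('side');im=p['image'];cv2.imwrite('pics/side21.png',cv2.resize(im[130:270,280:440],None,fx=4,fy=4,interpolation=cv2.INTER_CUBIC)[:,:,::-1])
p=eyes.get_image('wrist');cv2.imwrite('pics/wrist21.png',p['image'][:,:,::-1])
rel([0.5145,-0.3625,0.2103],88.1)"
```

```text
t 17.2 pos [ 0.5151 -0.3636  0.2081] opening 0.023 F [ 1.3 19.5  5.6]
toolx yaw 87.52 tilt z [-0.0048  0.0122 -0.9999]
shift mm [ 1.1 -0.6 -2.1]
turn [-0.0053 -0.012  -0.0101]
residual Mx 0.108
t 17.25 pos [ 0.5151 -0.3636  0.2081] opening 0.0226 F [-0.1 17.4  5.4]
toolx yaw 87.52 tilt z [-0.0049  0.0127 -0.9999]
shift mm [ 1.1 -0.7 -2.2]
turn [-0.0054 -0.0125 -0.0101]
t 17.35 pos [ 0.5152 -0.3633  0.2083] opening 0.0229 F [ 1.1 16.6  5.8]
toolx yaw 87.58 tilt z [-0.005   0.0112 -0.9999]
shift mm [ 0.8 -0.8 -2. ]
turn [-0.0054 -0.0111 -0.0091]
```

View pics/scene21.png

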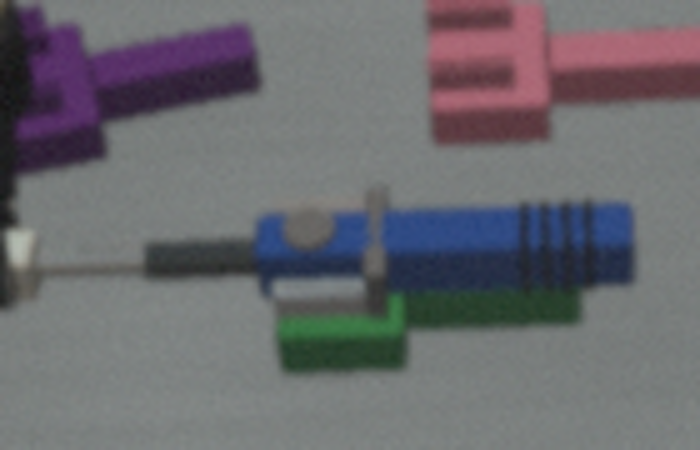

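View pics/wrist21.png

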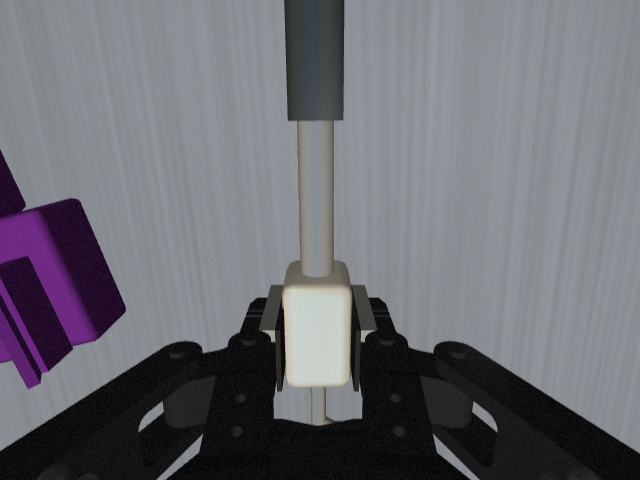

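View pics/side21.png

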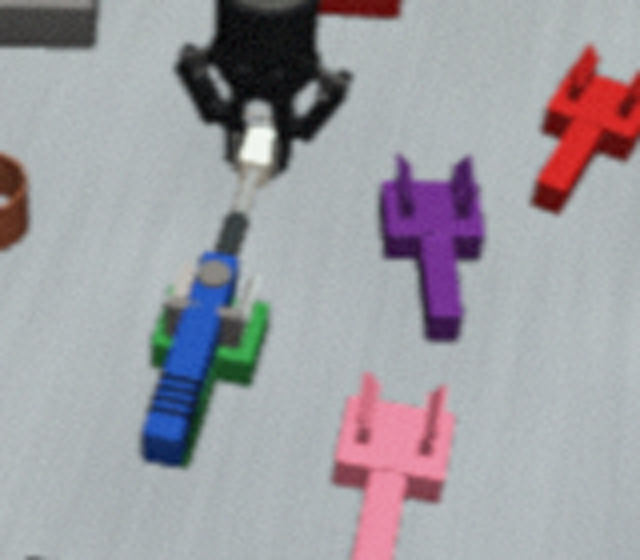

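The second stop is reached: hard force of about 20 N, guard against the cheeks, both tubes out. I'll check whether the handle lies flat by fitting its box to the scene and side masks, before and after the pull.

```bash
cat > fit.py <<'E'
from h import *
from scipy.optimize import least_squares
def blue(im):
    im=im.astype(int);r,g,b=im[...,0],im[...,1],im[...,2]
    return ((b>r+35)&(b>g+22)).astype(np.uint8)
def hullmask(pts,shape,s):
    m=np.zeros(shape,np.uint8); cv2.fillConvexPoly(m,cv2.convexHull((pts*s*16).round().astype(np.int32)),255,shift=4); return m
def fit(views):
    # views: (cam, hull pts of blue pixels in full-image px)
    ang=np.linspace(0,2*np.pi,48,endpoint=False); D=np.c_[np.cos(ang),np.sin(ang)]
    obs=[(c,(h@D.T).max(0)) for c,h in views]
    B=np.array([[x,y,z] for x in(-90,90) for y in(-14,14) for z in(0,34)])/1000.
    def res(v):
        Rm=R.from_euler("zyx",[v[3],v[4],0]).as_matrix(); X=B@Rm.T+v[:3]
        return np.concatenate([(np.array([proj(c,x) for x in X])@D.T).max(0)-s for c,s in obs])
    r=least_squares(res,[.52,-.14,.03,np.radians(-92),0],loss="soft_l1",x_scale=[.01,.01,.01,.05,.05])
    v=r.x; return np.round(v[:3]*1000,1),"yaw,pitch deg",np.round(np.degrees(v[3:]),2),"cost",round(r.cost,1)
def pts(m,off=(0,0),s=1):
    m=cv2.morphologyEx(m,cv2.MORPH_OPEN,np.ones((2,2)) if s==1 else np.ones((5,5)))
    n,l,st,_=cv2.connectedComponentsWithStats(m)
    k=np.isin(l,[i for i in range(1,n) if st[i,4]>15*s*s])
    ys,xs=np.nonzero(k); P=np.c_[xs,ys].astype(float)
    if s!=1: P=(P+.5)/s-.5
    # pixel extents
    P=np.concatenate([P+[a,b] for a in(-.4,.4) for b in(-.4,.4)]) if s==1 else P
    return P+np.array(off)
ps=eyes.get_image("scene"); pd=eyes.get_image("side"); cs,cd=cam(ps),cam(pd)
def crop(im,a,b,c,d): return im[b:d,a:c]
def near(m,a,b,c,d): return pts(np.ascontiguousarray(m[b:d,a:c]),(a,b))
print("now",fit([(cs,near(blue(ps["image"]),210,200,350,270)),(cd,near(blue(pd["image"]),290,170,400,270))]))
# before: scene10 crop (x5, offset 210,200), side10 full
s10=cv2.imread("pics/scene10.png")[:,:,::-1]; s10=cv2.resize(s10,None,fx=.2,fy=.2,interpolation=cv2.INTER_AREA)
d10=cv2.imread("pics/side10.png")[:,:,::-1]
print("before",fit([(cs,pts(blue(s10),(210,200))),(cd,near(blue(d10),290,170,400,270))]))
for t,off in (("14",(200,180)),):
    s=cv2.imread(f"pics/scene{t}.png")[:,:,::-1]; s=cv2.resize(s,None,fx=.2,fy=.2,interpolation=cv2.INTER_AREA)
    print("scene14 only",fit([(cs,pts(blue(s),off))]))
print("scene only now",fit([(cs,near(blue(ps["image"]),210,200,350,270))]))
rel([0.5145,-0.3625,0.2103],88.1)
E
python3 fit.py
```

```text
now (array([ 505.2, -145.1,   36.3]), 'yaw,pitch deg', array([-90.67,  40.32]), 'cost', np.float64(71.1))
before (array([ 504.3, -138.3,   32.3]), 'yaw,pitch deg', array([-90.53,  39.81]), 'cost', np.float64(323.7))
scene14 only (array([ 462.3, -140. ,  -11.2]), 'yaw,pitch deg', array([-91.2 ,  40.78]), 'cost', np.float64(6.4))
scene only now (array([ 462.1, -146.3,  -10.1]), 'yaw,pitch deg', array([-91.14,  40.72]), 'cost', np.float64(8.4))
t 17.45 pos [ 0.5153 -0.3632  0.2084] opening 0.0229 F [ 1.3 16.5  4.3]
toolx yaw 87.59 tilt z [-0.0049  0.0108 -0.9999]
shift mm [ 0.7 -0.8 -1.9]
turn [-0.0053 -0.0106 -0.0088]
```

```bash
sed -i 's/"zyx"/"ZYX"/' fit.py; python3 fit.py
```

```text
now (array([ 517.9, -144.1,   32.5]), 'yaw,pitch deg', array([-91.68,   4.84]), 'cost', np.float64(111.5))
before (array([ 509.1, -135.2,   18.3]), 'yaw,pitch deg', array([-99.23,  13.68]), 'cost', np.float64(291.1))
scene14 only (array([ 475.4, -137.6,  -13.7]), 'yaw,pitch deg', array([-103.74,   14.5 ]), 'cost', np.float64(49.3))
scene only now (array([ 496.6, -142.9,   12.2]), 'yaw,pitch deg', array([-106.39,   17.57]), 'cost', np.float64(51.0))
t 17.55 pos [ 0.5153 -0.3632  0.2084] opening 0.0229 F [ 0.8 15.8  4. ]
toolx yaw 87.6 tilt z [-0.005   0.0107 -0.9999]
shift mm [ 0.7 -0.8 -1.9]
turn [-0.0053 -0.0105 -0.0087]
```

```bash
cat > ov.py <<'E'
from h import *
import sys
B=np.array([[x,y,z] for x in(-90,90) for y in(-14,14) for z in(0,34)])/1000.
E=[(i,j) for i in range(8) for j in range(i) if bin(i^j).count("1")==1]
def draw(im,c,a,b,x,y,ctr,yaw,pitch,f=5):
    o=cv2.resize(im[b:y,a:x],None,fx=f,fy=f,interpolation=cv2.INTER_CUBIC).copy()
    X=B@R.from_euler("ZY",[np.radians(yaw),np.radians(pitch)]).as_matrix().T+ctr
    P=[((proj(c,v)-[a,b]+.5)*f).astype(int) for v in X]
    for i,j in E: cv2.line(o,tuple(map(int,P[i])),tuple(map(int,P[j])),(255,255,0),1,cv2.LINE_AA)
    return o
ps=eyes.get_image("scene"); pd=eyes.get_image("side"); cs,cd=cam(ps),cam(pd)
ctr=np.array([.5211,-.1475,.03])
a=draw(ps["image"],cs,225,200,345,262,ctr,-91.9,0); b=draw(pd["image"],cd,295,180,375,265,ctr,-91.9,0)
b=b[:,:]; cv2.imwrite("pics/ov_scene.png",a[:,:,::-1]); cv2.imwrite("pics/ov_side.png",b[:,:,::-1])
s=cv2.imread("pics/scene14.png")[:,:,::-1]; s=cv2.resize(s,None,fx=.2,fy=.2,interpolation=cv2.INTER_AREA)
full=np.zeros((480,640,3),np.uint8); full[180:270,200:340]=s
cv2.imwrite("pics/ov_before.png",draw(full,cs,225,200,340,262,ctr+[.0003,.008,0],-91.9,0)[:,:,::-1])
E
python3 ov.py
```

```text
(no output)
```

View pics/ov_scene.png

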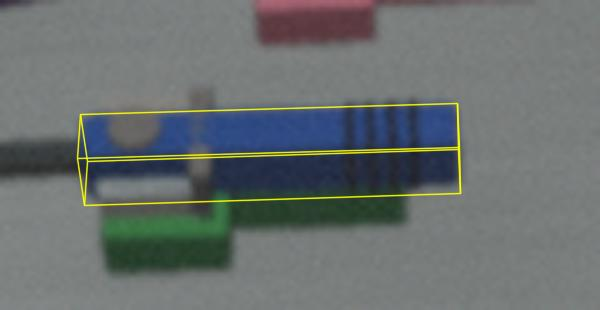

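View pics/ov_before.png

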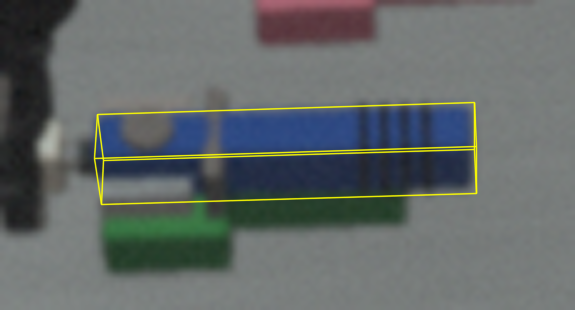

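View pics/ov_side.png

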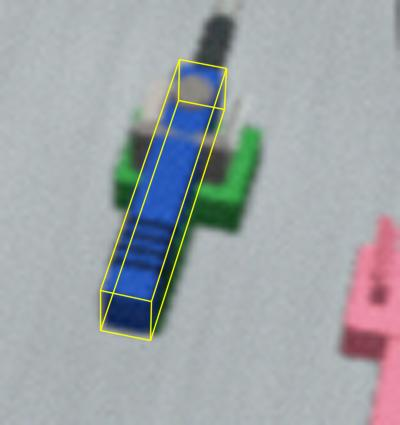

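The flat-box overlay agrees with the handle to about 1–2 mm in both views, and the guard is against the cheeks. The tool has pitched slightly and presses the head down at about 4 N. I'll level it and keep the pull.

```bash
python3 -m crank '[[-0.005,-0.012,-0.004,-2,0,-1.5,1]]'; python3 s.py 22
```

```text
t: 17.73
tool_pos: [0.5153, -0.3625, 0.2089]
tool_rot: [-2.258, -2.175, -0.004]
contact_force: [-0.1, 13.4, 1.6]
opening: 0.0228
t 17.73 pos [ 0.5153 -0.3625  0.2089] opening 0.0228 F [-0.1 13.4  1.6]
toolx yaw 87.85 tilt z [-0.0026  0.0066 -1.    ]
shift mm [-0.  -0.8 -1.4]
turn [-0.0029 -0.0065 -0.0044]
residual Mx 0.05
```

```bash
python3 -m crank '[[-0.003,-0.012,-0.003,-2.5,0,-1.5,1]]'; python3 -m crank '[[-0.002,-0.012,-0.002,-3,0,-1,1]]'; python3 s.py 23
```

```text
t: 17.87
tool_pos: [0.5151, -0.362, 0.2091]
tool_rot: [-2.257, -2.18, -0.001]
contact_force: [1.1, 16.0, 2.0]
opening: 0.0232
t: 17.95
tool_pos: [0.5151, -0.3617, 0.2087]
tool_rot: [-2.256, -2.183, 0.002]
contact_force: [1.8, 18.0, 3.2]
opening: 0.0229
t 17.95 pos [ 0.5151 -0.3617  0.2087] opening 0.0229 F [ 1.8 18.   3.2]
toolx yaw 88.12 tilt z [-0.0027  0.0011 -1.    ]
shift mm [-0.8 -0.6 -1.6]
turn [-0.0027 -0.001   0.0003]
residual Mx 0.16
```

```bash
python3 -m crank '[[-0.002,-0.005,0,-3,0,-2.5,1]]'
python3 - <<'E'
from h import *
for k in range(10): eyes.get_image("scene")
E
python3 s.py 24; python3 ov.py; python3 -c "
from h import *
rel([0.5145,-0.3625,0.2103],88.1)
p=eyes.get_image('wrist');cv2.imwrite('pics/wrist24.png',p['image'][:,:,::-1])"
```

```text
t: 18.08
tool_pos: [0.5149, -0.362, 0.2098]
tool_rot: [-2.253, -2.183, 0.001]
contact_force: [0.9, 11.0, -0.7]
opening: 0.023
t 18.58 pos [ 0.5148 -0.3621  0.2095] opening 0.0229 F [ 1.2 12.6 -1. ]
toolx yaw 88.16 tilt z [-0.0035  0.0031 -1.    ]
shift mm [-0.4 -0.3 -0.8]
turn [-0.0036 -0.003   0.001 ]
residual Mx -0.022
t 18.73 pos [ 0.5148 -0.3621  0.2095] opening 0.0228 F [ 2.2 12.7 -1.6]
toolx yaw 88.16 tilt z [-0.0035  0.0031 -1.    ]
shift mm [-0.4 -0.3 -0.8]
turn [-0.0036 -0.003   0.001 ]
```

View pics/wrist24.png

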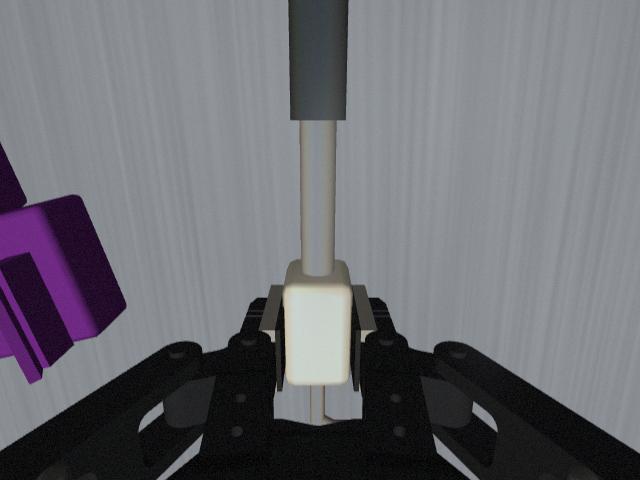

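View pics/ov_scene.png

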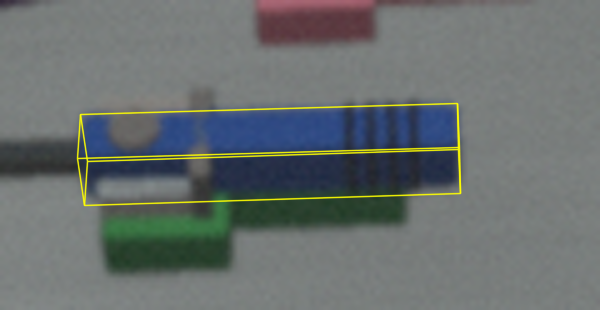

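View pics/scene24.png

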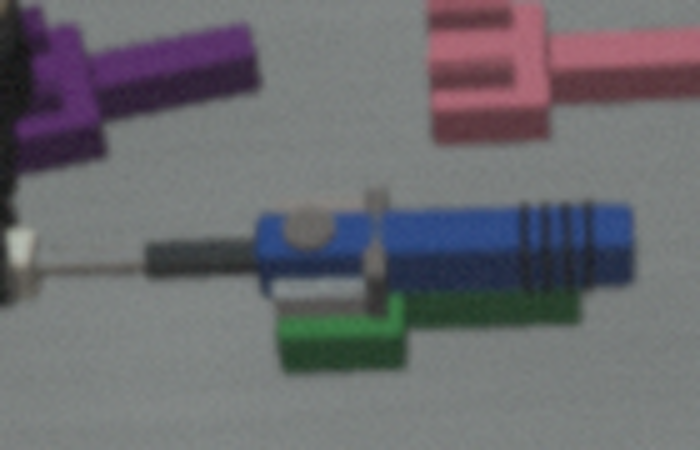

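Holding steady for over 0.6 s: 12.6 N pull, well above the 4–6 N spring, so it is against the stop. Vertical force is about -1 N, the tool is level and the handle lies on the bed. Handing in.

```bash
python3 -c "
from station import ctrl
print(ctrl.finish_job()); o=ctrl.get_obs(); print(o['t'],o['contact_force'],o['opening'])"
```

```text
the job is handed in; nothing more can be done
None
the job is handed in; nothing more can be done
```

I laid the puller in the green rest with its guard behind the cheeks and let go. Then I pressed the lock button right down, gripped the white head and pulled it out to the second stop. I handed the job in at about 18.7 s of the 58 s allowed, still holding it there.

**What the last checks showed**
- **Button:** it moved about 8 mm at 4 N, then stopped hard at about 30 N. It now sits level with its grey ring.
- **Extension:** the head moved 97.6 mm, which is about 8 mm of slide plus 90 mm of stroke. The pull rose to about 20 N at the stop and held at 12.6 N over the last 0.6 s. That is well above the 4–6 N spring.
- **Handle in the rest:** the guard is up against the cheeks and the handle matches a flat box projected into the scene view. The vertical force on the tool was about -1 N.

**What disagreed**
- **Handle tilt:** while I was pulling, the handle's rear tipped up a few millimetres because I was pressing the head down. I levelled the tool, and the rear still looked about 1 mm higher than before the pull, which is near the limit of the picture.
- **Failed fit:** a numerical fit of the handle's pose from the camera images did not work, so I relied on the overlay instead.

I didn't touch any of the other things. The only checks on them were the camera views taken along the way.

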